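# Take the stack on the packing desk apart and put each thing in its tray

### The arm

A 6-joint arm with a two-finger parallel gripper is mounted at the origin on a cart in front of the work surface, level with it; the furniture and walls round the work are solid. World frame = base frame: x ahead of the robot, y to its left, z up, the work surface at z = 0. Lengths are in mm, angles in rad, forces in N, time in s.
With the tool pointing down it reaches from about 350 to 975 mm from the base axis. Payload 7.1 kg.
Tool frame: the origin (TCP) lies between the finger pads; the fingertips stand 14 mm ahead of it and the grasp point (between the pads) lies 5 mm behind it; z points along the fingers, y is the direction in which the jaws open and shut (so a half turn about z gives the same grasp; the last joint's range is limited). The gripper opens to 88 mm and grips with 3 to 60 N. Pads are 20 mm wide; open, the fingers measure 115 mm over their backs; the gripper's body (75 mm by 178 mm) begins 61 mm behind the grasp point.
Start: joints at [1.219, 0.423, 1.63, -0, 1.089, -0.019], TCP at [204.15, 590.701, 236.675] pointing down, gripper open.
Joint ranges: [-3, 3], [-0.9, 2.11], [0.09, 2.58], [-1.31, 4.45], [0.11, 2.69], [-2.54, 2.54]. Speed limits (rad/s): [2.39, 2.39, 3.01, 3.14, 3.14, 3.14].

### API

Orientations are given as a rotation vector (axis times angle).
In Python, from workcell import get_obs, get_image, calibration, close_job, regions_of, place_of gives the robot as it stands.
- The arm moves only by the tool move_arm, never from a script. Its argument "deltas" is a list of rows, each a list of 5 numbers: the closure in counts, from 0 (fully open) to 255 (shut), then the shift along the tool's x, y, z in m, then the turn about the tool's z in rad. In form: [[grip, x, y, z, roll], ...]. A call has 1 to 5 rows; each row is the pose to reach, as a shift and turn from the pose commanded when the call began, along the tool's axes at that moment; what a row does not reach only later rows make up. A row lasts 1/12 s, in which the tool goes at most 41.7 mm and 7.16 degrees, less where a joint would pass 70% of its speed; a pose out of reach is approached as far as the arm can. A call with a gripper value outside its range is refused whole. The fingers move at their own pace and stop on an object; the grip force is fixed at half the most. Time passes only in rows, so rows that repeat a pose let the fingers close. It gives the time, the measured TCP pose, the force and the opening at its end, in the units of the state.
- get_obs(): the state, without advancing time (a new reading comes with each control period).
- get_image(name): name is "scene" or "top"; returns the picture (420x560x3 uint8, blue, green, red); there is no depth.
- calibration(name): a dict with "intrinsics" (3x3 intrinsics, pixels), "world_to_cam" (4x4, takes a point from world to camera coordinates). Camera axes: x right, y down, z forward; pixel columns grow to the right and rows downward; lengths in mm; the calibration is good to about 2 mm. A picture is of the moment at which its call begins. calibration takes no time and is no camera call.
- close_job(): hands the job in, once; it reports no verdict.
Trained networks look in the newest picture that a camera, given by its name, has taken for a name from the list of things; names that differ only in an ending like _2 or _b are one class to them, and where a whole thing is asked for, a point or a joint stands for the part that bears it (a point fixed in the world has none). Each returns a list of dicts, best first, with "conf" (0 to 1); they miss things now and then, are a little off and sometimes report something else, mostly with a low value. They report only what shows in the picture. A call takes as long as a camera call. They do not tell look-alikes from the thing itself.
- regions_of(camera, name): "region" (420x560 bool, what is visible of it).
- place_of(camera, name): "location" ([x, y, z] in mm, in world coordinates, good to about 4 mm: a listed point, or the origin of a listed thing).
The state is a dict: "t": time; "qpos": joint angles; "qvel": joint speeds; "joint_torque": joint torques, N m; "ee_pos": TCP position; "orientation": TCP orientation; "ft_force": force on the tool from outside, world axes, zero at the start; "moment": the same for the moment, N m; "width": finger opening in mm.
Only numpy, scipy, OpenCV 4.12 (cv2) and the standard library are available. Lean on these libraries where they do the work, as an engineer would, in place of code of your own. Each camera call takes 0.05 s, during which the arm holds its last target.

### The job

Take the stack on the desk apart and put each thing into the wooden tray made for it, sitting right down on the felt inside the rim: the stapler in the wider oblong tray, the marker in the slim one, the narrow tape roll in the middle-sized round tray and the wide tape roll in the large round one. The rolls lie flat, the stapler stands on its foot; leave the red tin and the tape measure where they are.

Things in the scene. Friction and masses are not known exactly. Their poses are not given: they have to be found in the camera images.
- wide_roll: wide roll of masking tape lying flat, the bottom of the stack: a ring 123 mm in outside diameter and 50 mm high, with an open bore of 76 mm (wall 23 mm thick). Origin: centre of its underside; z is its axis, up.
- narrow_roll: narrow roll of masking tape lying flat on the wide roll: a ring 101 mm in outside diameter and 27 mm high, with an open bore of 76 mm (wall 12 mm thick). Origin: centre of its underside; z is its axis, up.
- stapler: red and black stapler lying across the narrow roll on its foot: foot 34 mm wide (x) and 138 mm long (y), 7 mm thick; the arm above it is 22 mm wide, from 28 to 47 mm above the foot's underside, and narrower below. Origin: centre of its underside, near its middle; z up. It does not open.
- marker: white marker pen with a blue cap lying across the narrow roll beside the stapler: 130 mm long (along its y), 18 mm thick. Origin: under its middle, at its lowest line; z up. It does not roll.
- wide_roll_tray: large round wooden tray, fixed, inside diameter 139 mm: the place of the wide roll. Origin: centre of the tray's underside, on the desk; z up. Its walls are 10 mm wide and 14 mm high, its felt floor is 8 mm above the origin, so the recess is 6 mm deep.
- narrow_roll_tray: middle-sized round wooden tray, fixed, inside diameter 117 mm: the place of the narrow roll. Origin: centre of the tray's underside, on the desk; z up. Its walls are 10 mm wide and 14 mm high, its felt floor is 8 mm above the origin, so the recess is 6 mm deep.
- stapler_tray: oblong wooden tray, fixed, the wider one, inside 48 mm (along its x) by 152 mm (along its y): the place of the stapler, either way round. Origin: centre of the tray's underside, on the desk; z up. Its walls are 10 mm wide and 14 mm high, its felt floor is 8 mm above the origin, so the recess is 6 mm deep.
- marker_tray: oblong wooden tray, fixed, the slimmer one, inside 34 mm (along its x) by 146 mm (along its y): the place of the marker, either way round. Origin: centre of the tray's underside, on the desk; z up. Its walls are 10 mm wide and 14 mm high, its felt floor is 8 mm above the origin, so the recess is 6 mm deep.
- red_tin: small open red tin with a few nuts in it, standing loose among the trays, 56 mm in diameter, 40 mm high; not to be moved. Origin: centre of its underside.
- tape_measure: yellow tape measure standing loose among the trays, 34 mm wide, 70 mm long (along its y), 64 mm high; not to be moved. Origin: centre of its underside.
Things that resemble listed ones, but are neither listed nor needed, are in the scene too. What is meant by the wide_roll is not orange, and is the larger of those in its own colour.

How it is judged:
By the outcome, as a careful person would: the job done as asked, in the order asked, and still so for the second after the job is handed in, with the robot touching nothing.
It also fails if it takes over 128 s, if anything falls off the work surface, if the arm or the gripper's body presses on something with over 40 N, if the wrist force passes 120 N, or if a joint passes its speed limit or range.

## Working session

There is one attempt and no reset: what is moved stays moved. The work goes in short steps, Python scripts to look and compute and a tool call to move; the robot and the scene stay as the last step left them, time stands still between calls to the robot, and variables do not carry over. Pictures are saved under pics/ and viewed, and the job is handed in when it is done.

Besides the shell and the picture viewer there is one more tool, called after "Emit:" by a JSON object that holds its "name" and its "arguments". move_arm: Moves the arm, as the interface text tells. Its arguments: {"type":"object","properties":{"deltas":{"type":"array","items":{"type":"array","items":{"type":"number"}}}},"required":["deltas"]}

```bash
ls; mkdir -p pics; python3 - <<'E'
from workcell import *
import cv2
o=get_obs();print({k:o[k] for k in('t','ee_pos','orientation','width','ft_force')})
for n in('scene','top'):
    cv2.imwrite(f'pics/{n}0.png',get_image(n)); print(n,calibration(n))
for t in ['wide_roll','narrow_roll','stapler','marker','wide_roll_tray','narrow_roll_tray','stapler_tray','marker_tray','red_tin','tape_measure']:
    for c in('scene','top'):
        print(t,c,[([round(float(v)) for v in d['location']],round(float(d['conf']),2)) for d in place_of(c,t)])
print(get_obs()['t'])
E
```

```text
pics
{'t': 0.0, 'ee_pos': array([203.95488348, 590.2138926 , 235.90449549]), 'orientation': array([-5.20224234e-01, -3.09792327e+00,  2.38998362e-03]), 'width': 87.73824080010925, 'ft_force': array([ 0.7689082 , -0.20188274, -0.21526034])}
scene {'intrinsics': array([[446.02631835,   0.        , 273.5649134 ],
       [  0.        , 446.02631835, 207.25972201],
       [  0.        ,   0.        ,   1.        ]]), 'world_to_cam': array([[ 6.80783641e-01, -7.32189992e-01,  2.07713787e-02,
        -3.31662559e+02],
       [-2.80368894e-01, -2.86672736e-01, -9.16085163e-01,
         2.02706041e+02],
       [ 6.76702976e-01,  6.17832144e-01, -4.00445407e-01,
         9.83137030e+02],
       [ 0.00000000e+00,  0.00000000e+00,  0.00000000e+00,
         1.00000000e+00]])}
top {'intrinsics': array([[538.42893679,   0.        , 278.29021768],
       [  0.        , 538.42893679, 205.70629502],
       [  0.        ,   0.        ,   1.        ]]), 'world_to_cam': array([[ 2.75729318e-02, -9.99592849e-01,  7.33958878e-03,
        -6.80970333e+01],
       [-9.98150786e-01, -2.79295813e-02, -5.399024
[... 601 characters left out ...]
76], 0.61), ([446, 18, 4], 0.26)]
marker top [([457, -267, 73], 0.69), ([426, -131, -2], 0.68), ([432, 299, -2], 0.2)]
wide_roll_tray scene [([434, 297, -1], 0.7), ([437, -315, 77], 0.36)]
wide_roll_tray top [([432, 296, -3], 0.7)]
narrow_roll_tray scene [([638, -150, 0], 0.83), ([647, 172, 1], 0.51)]
narrow_roll_tray top [([640, -147, 1], 0.88)]
stapler_tray scene [([446, 20, 2], 0.96)]
stapler_tray top [([442, 17, -1], 0.95)]
marker_tray scene [([648, 172, 0], 0.86), ([626, 21, 0], 0.33)]
marker_tray top [([647, 174, -2], 0.69)]
red_tin scene [([627, 24, -3], 0.59)]
red_tin top [([627, 15, -1], 0.85)]
tape_measure scene [([422, -123, 1], 0.8)]
tape_measure top [([427, -130, -2], 0.77)]
1.1
```

View pics/scene0.png

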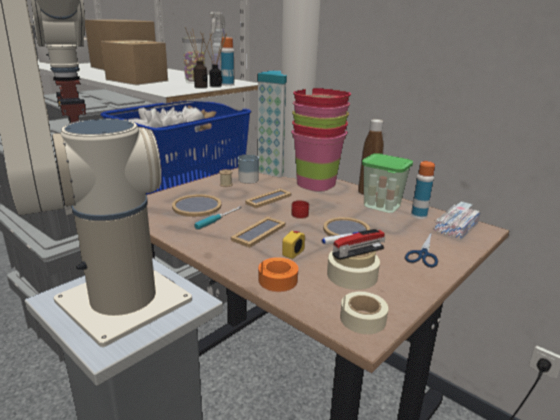

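View pics/top0.png

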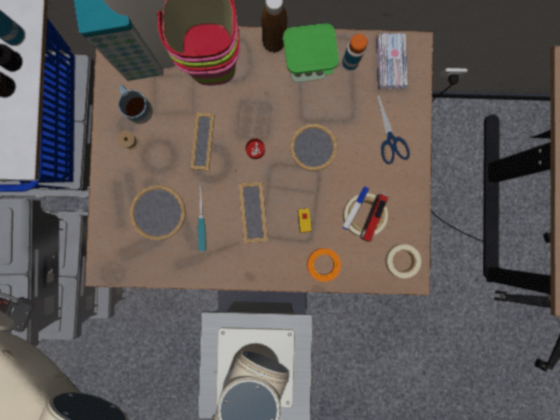

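Candidates for the wide roll: orange at top (323,265), cream at top (404,261), and cream at the bottom of the stack at top (367,214). I'll check sizes and look at enlarged crops.

```bash
cat > h.py <<'E'
from workcell import *
import numpy as np, cv2
from scipy.spatial.transform import Rotation as R
def cal(n):
    c=calibration(n);return np.array(c['intrinsics']),np.array(c['world_to_cam'])
def proj(n,P):
    K,T=cal(n);P=np.atleast_2d(P).astype(float)
    q=(T[:3,:3]@P.T+T[:3,3:])
    u=K@q;return (u[:2]/u[2]).T
def back(n,uv,z):
    K,T=cal(n);uv=np.atleast_2d(uv).astype(float)
    d=(T[:3,:3].T@np.linalg.inv(K)@np.c_[uv,np.ones(len(uv))].T).T
    C=-T[:3,:3].T@T[:3,3]
    return C+d*((z-C[2])/d[:,2])[:,None]
def circ(x,y,z,r): 
    a=np.linspace(0,2*np.pi,73);return np.c_[x+r*np.cos(a),y+r*np.sin(a),np.full(73,z)]
def rect(x,y,z,w,l,yaw): # w along obj x, l along obj y
    p=np.array([[-w/2,-l/2],[w/2,-l/2],[w/2,l/2],[-w/2,l/2],[-w/2,-l/2]]);c,s=np.cos(yaw),np.sin(yaw)
    return np.c_[x+p[:,0]*c-p[:,1]*s,y+p[:,0]*s+p[:,1]*c,np.full(5,z)]
def crop(n,img,x0,y0,w,h,f,name,polys=[]):
    im=cv2.resize(img[y0:y0+h,x0:x0+w],None,fx=f,fy=f,interpolation=cv2.INTER_CUBIC)
    for P,col in polys:
        p=(proj(n,P)-[x0,y0]+.5)*f-.5
        cv2.polylines(im,[np.round(p).astype(int)],False,col,1)
    cv2.imwrite('pics/'+name,im)
def mv(x,y,z,jaw=None):
    """deltas in tool frame (m) to TCP target; jaw = world yaw of tool y axis (mod pi)"""
    o=get_obs();M=R.from_rotvec(o['orientation']).as_matrix()
    d=M.T@(np.array([x,y,z])-o['ee_pos'])/1000
    yw=np.arctan2(M[1,1],M[0,1]);r=0
    if jaw is not None:
        r=-(jaw-yw); r=(r+np.pi/2)%np.pi-np.pi/2   # tool z down -> sign flip
    print('delta',d.round(4),'roll',round(r,3),'q6',round(o['qpos'][5],3),'jawyaw',round(yw,3),'dist',np.linalg.norm(d).round(3),'w',round(o['width'],1),'t',round(o['t'],2))
E
python3 - <<'E'
from h import *
t=get_image('top');s=get_image('scene')
crop('top',t,310,170,120,120,6,'c1.png')
crop('scene',s,300,210,110,130,4.5,'c2.png')
for n in['stapler','marker','stapler_tray','marker_tray','wide_roll_tray','narrow_roll_tray','wide_roll','narrow_roll','tape_measure','red_tin']:
  zs=dict(stapler=77+40,marker=77+9,stapler_tray=14,marker_tray=14,wide_roll_tray=14,narrow_roll_tray=14,wide_roll=50,narrow_roll=77,tape_measure=64,red_tin=40)[n]
  for r in regions_of('top',n)[:3]:
    if r['conf']<.4: continue
    m=r['region'].astype(np.uint8);c,_=cv2.findContours(m,0,1);c=max(c,key=cv2.contourArea)[:,0]
    P=back('top',c,zs)[:,:2].astype(np.float32)
    (x,y),(w,l),a=cv2.minAreaRect(P)
    print(n,round(r['conf'],2),'c',round(x),round(y),'size',round(w),round(l),'ang',round(a,1))
E
```

```text
stapler 0.81 c 435 -315 size 36 137 ang 69.3
marker 0.67 c 460 -269 size 21 131 ang 63.9
stapler_tray 0.59 c 443 18 size 171 68 ang 7.1
marker_tray 0.58 c 645 171 size 56 167 ang 86.4
wide_roll_tray 0.85 c 433 292 size 154 160 ang 28.4
wide_roll 0.95 c 316 -409 size 93 99 ang 1.0
wide_roll 0.73 c 465 -252 size 20 75 ang 62.7
wide_roll 0.58 c 300 -187 size 90 93 ang 1.5
narrow_roll 0.56 c 410 -272 size 34 15 ang 42.0
tape_measure 0.79 c 422 -129 size 63 30 ang 7.8
red_tin 0.52 c 624 16 size 52 51 ang 1.7
```

View pics/c1.png

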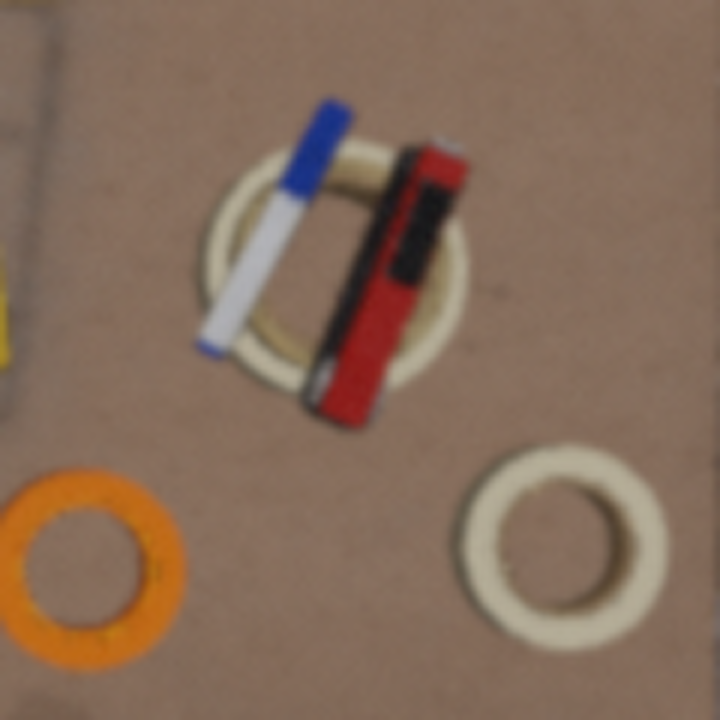

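View pics/c2.png

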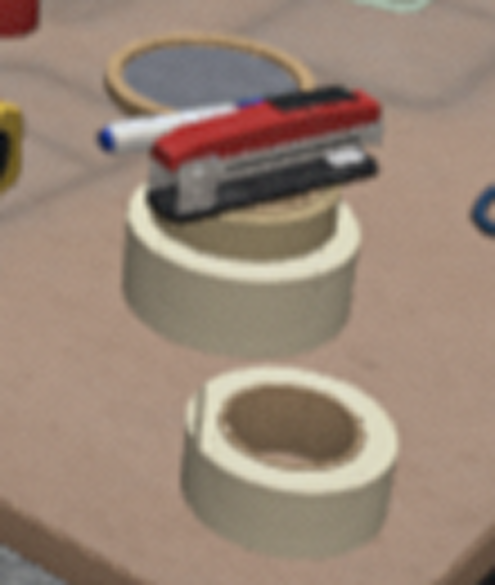

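The stack's bottom ring is cream and clearly larger (about 123 mm) than the loose cream roll at (404,261) (about 96 mm). The third candidate at (323,265) is orange. So the wide roll is the one under the stack at (367,214). Next I'll refine the poses with model overlays.

```bash
cat > ov.py <<'E'
from h import *
d=np.radians
G=(0,255,0);B=(255,0,0);Y=(0,255,255);M=(255,0,255)
S=dict(stapler=(437,-317,69.3),marker=(458,-267,63.9),wide=(443,-303),narrow=(443,-302))
st=[(rect(*S['stapler'][:2],77,34,138,d(S['stapler'][2])),G),(rect(*S['stapler'][:2],77+47,22,130,d(S['stapler'][2])),Y)]
mk=[(rect(*S['marker'][:2],77+9,18,130,d(S['marker'][2])),M)]
ro=[(circ(*S['wide'],50,61.5),G),(circ(*S['wide'],0,61.5),G),(circ(*S['narrow'],77,50.5),B),(circ(*S['narrow'],77,38),B)]
T=dict(stapler=(443,18,7.1-90),marker=(647,172,-3.6),wide=(433,296),narrow=(639,-148))
tr=[(circ(*T['wide'],14,69.5),G),(circ(*T['wide'],14,79.5),G),(circ(*T['narrow'],14,58.5),G),(circ(*T['narrow'],14,68.5),G)]
for k,(w,l) in dict(stapler=(48,152),marker=(34,146)).items():
    x,y,a=T[k];tr+=[(rect(x,y,14,w,l,d(a)),G),(rect(x,y,14,w+20,l+20,d(a)),G)]
E
python3 - <<'E'
from ov import *
t=get_image('top');s=get_image('scene')
crop('top',t,320,170,100,90,7,'o1.png',st+mk+ro)
crop('scene',s,310,215,90,80,7,'o2.png',st+mk+ro)
crop('top',t,120,100,230,150,3.4,'o3.png',tr)
crop('scene',s,160,170,220,90,3.6,'o4.png',tr)
E
```

```text
(no output)
```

View pics/o1.png

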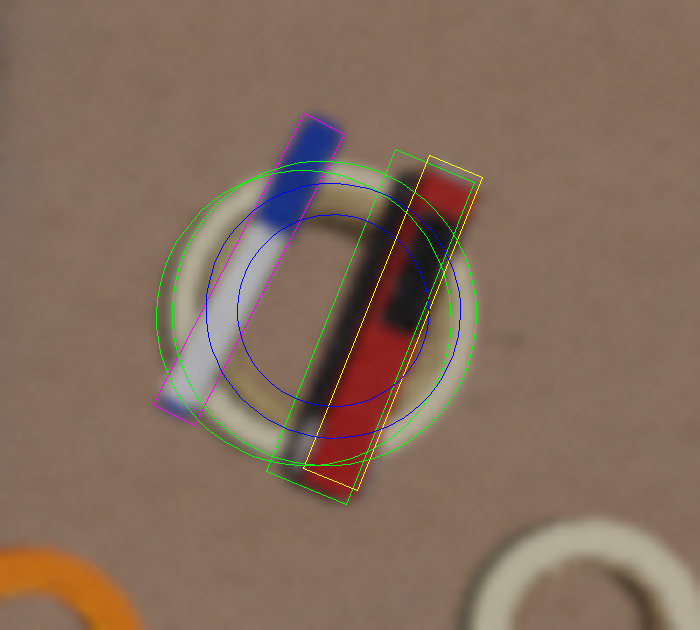

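View pics/o2.png

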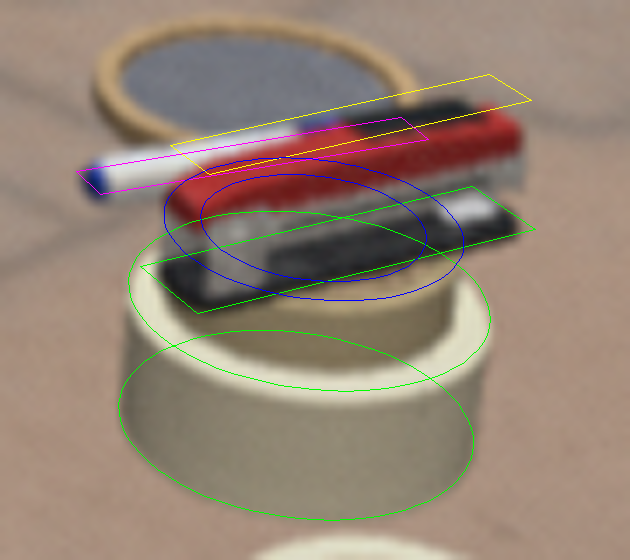

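View pics/o3.png

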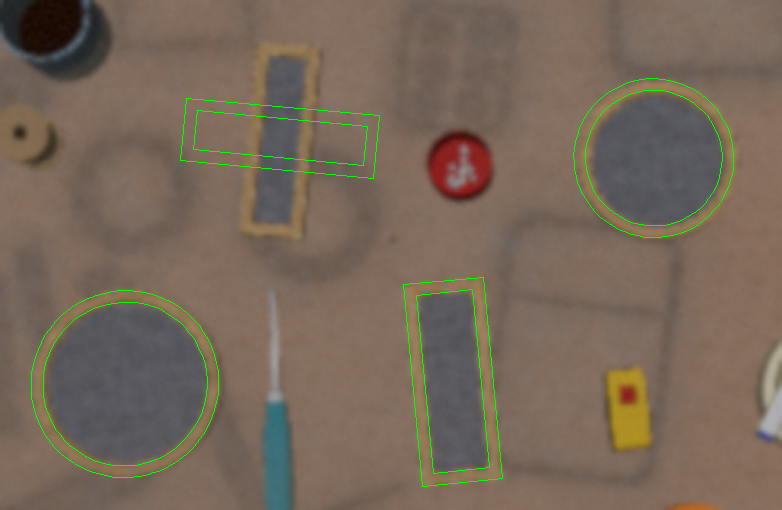

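View pics/o4.png

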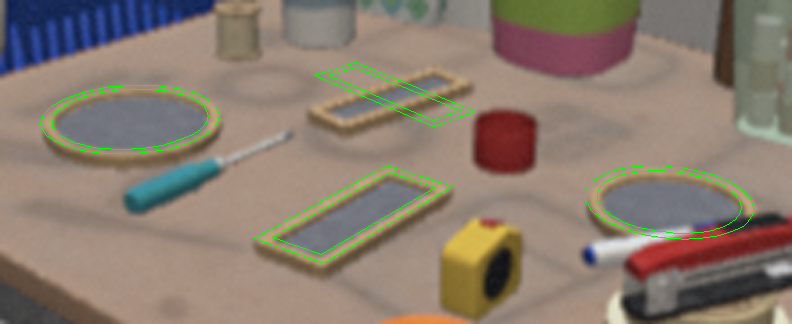

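```bash
sed -i "s/T=dict(stapler=(443,18,7.1-90),marker=(647,172,-3.6)/T=dict(stapler=(443,18,7.1-90),marker=(647,172,86)/;s/stapler=(437,-317,69.3)/stapler=(434,-317,69)/" ov.py; python3 - <<'E'
from h import *
mv(434,150,236,np.radians(69));mv(434,-317,236,np.radians(69))
print(back('top',[[365.9,214.5]],50))
E
```

```text
delta [-0.3612 -0.3414  0.0007] roll 0.034 q6 -0.019 jawyaw 1.238 dist 0.497 w 88.0 t 1.8
delta [-5.138e-01 -7.828e-01  7.000e-04] roll 0.034 q6 -0.019 jawyaw 1.238 dist 0.936 w 88.0 t 1.8
[[ 442.30680456 -303.18628864   50.        ]]
```

Emit:
{"name": "move_arm", "arguments": {"deltas": [[110,-0.03,-0.028,0,0],[110,-0.06,-0.056,0,0],[110,-0.09,-0.084,0,0],[110,-0.12,-0.112,0,0],[110,-0.15,-0.14,0,0.034]]}}

```text
t: 2.22
ee_pos: [300.6, 407.8, 236.7]
orientation: [0.571, 3.089, 0.0]
ft_force: [0.8, -0.5, 0.6]
width: 58.0
```

Emit:
{"name": "move_arm", "arguments": {"deltas": [[110,-0.03,-0.028,0,0],[110,-0.06,-0.056,0,0],[110,-0.09,-0.084,0,0],[110,-0.12,-0.112,0,0],[110,-0.15,-0.14,0,0]]}}

```text
t: 2.63
ee_pos: [390.5, 223.2, 237.0]
orientation: [0.572, 3.088, 0.001]
ft_force: [0.2, 1.2, 0.4]
width: 50.1
```

```bash
python3 -c "
from h import *
mv(434,-317,236,np.radians(69));mv(434,-317,112,np.radians(69));print(get_obs()['ee_pos'])"
```

```text
delta [-0.2341 -0.4887  0.0008] roll 0.0 q6 -0.712 jawyaw 1.204 dist 0.542 w 50.1 t 2.63
delta [-0.2341 -0.4888  0.1248] roll 0.0 q6 -0.712 jawyaw 1.204 dist 0.556 w 50.1 t 2.63
[390.50890405 223.1510502  237.00303852]
```

Emit:
{"name": "move_arm", "arguments": {"deltas": [[110,-0.0175,-0.0365,0,0],[110,-0.035,-0.073,0,0],[110,-0.0525,-0.1095,0,0],[110,-0.07,-0.146,0,0],[110,-0.0875,-0.1825,0,0]]}}

```text
t: 3.05
ee_pos: [406.1, 21.3, 237.0]
orientation: [0.572, 3.088, 0.0]
ft_force: [0.5, 0.6, -0.7]
width: 50.0
```

Emit:
{"name": "move_arm", "arguments": {"deltas": [[110,-0.0175,-0.0365,0,0],[110,-0.035,-0.073,0,0],[110,-0.0525,-0.1095,0,0],[110,-0.07,-0.146,0,0],[110,-0.0875,-0.1825,0,0]]}}

```text
t: 3.47
ee_pos: [422.2, -180.8, 237.0]
orientation: [0.573, 3.088, -0.0]
ft_force: [1.4, 0.9, 1.0]
width: 50.2
```

```bash
python3 -c "
from h import *
mv(434,-317,130,np.radians(69));mv(434,-317,109,np.radians(69));print(get_obs()['ee_pos'])"
```

```text
delta [-0.0598 -0.1229  0.1071] roll -0.001 q6 -1.634 jawyaw 1.204 dist 0.174 w 50.2 t 3.47
delta [-0.0598 -0.1229  0.1281] roll -0.001 q6 -1.634 jawyaw 1.204 dist 0.187 w 50.2 t 3.47
[ 422.24628491 -180.79623584  237.02388771]
```

Emit:
{"name": "move_arm", "arguments": {"deltas": [[110,-0.018,-0.037,0,0],[110,-0.036,-0.074,0,0],[110,-0.054,-0.11,0,0],[110,-0.06,-0.123,0.03,0],[110,-0.06,-0.123,0.065,0]]}}

```text
t: 3.88
ee_pos: [436.7, -320.3, 173.4]
orientation: [0.577, 3.08, -0.007]
ft_force: [0.2, -0.3, -0.9]
width: 50.2
```

```bash
python3 -c "
from ov import *
mv(434,-317,109,np.radians(69));print(get_obs()['ee_pos'])
crop('top',get_image('top'),320,150,120,110,6,'a1.png')
crop('scene',get_image('scene'),290,170,130,110,5.5,'a2.png')"
```

```text
delta [0.0042 0.0023 0.0644] roll -0.004 q6 -1.855 jawyaw 1.201 dist 0.065 w 50.2 t 3.88
[ 436.65831897 -320.25239633  173.3978987 ]
```

View pics/a2.png

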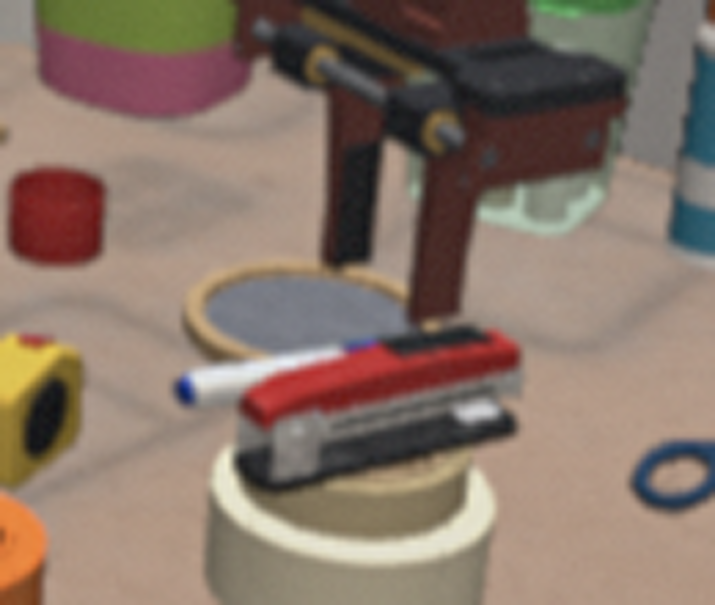

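The picture shows the jaws straddling the stapler's middle (fingertips at about (350,260) and (435,320) in the crop). Descending.

Emit:
{"name": "move_arm", "arguments": {"deltas": [[110,0.002,0.002,0.025,0],[110,0.004,0.002,0.05,-0.004],[110,0.004,0.002,0.062,-0.004],[110,0.004,0.002,0.062,-0.004]]}}

```text
t: 4.32
ee_pos: [430.5, -310.3, 108.6]
orientation: [-0.565, -3.087, -0.003]
ft_force: [0.0, 0.1, -0.8]
width: 49.9
```

```bash
python3 -c "
from ov import *
mv(434,-317,109,np.radians(69));o=get_obs();print(o['ee_pos'],o['ft_force'])
crop('scene',get_image('scene'),290,170,130,110,5.5,'a3.png')"
```

```text
delta [-0.0057 -0.005  -0.0004] roll 0.004 q6 -1.856 jawyaw 1.209 dist 0.008 w 49.9 t 4.32
[ 430.45930589 -310.3396956   108.61742755] [ 0.0135386   0.0608765  -0.75623462]
```

View pics/a3.png

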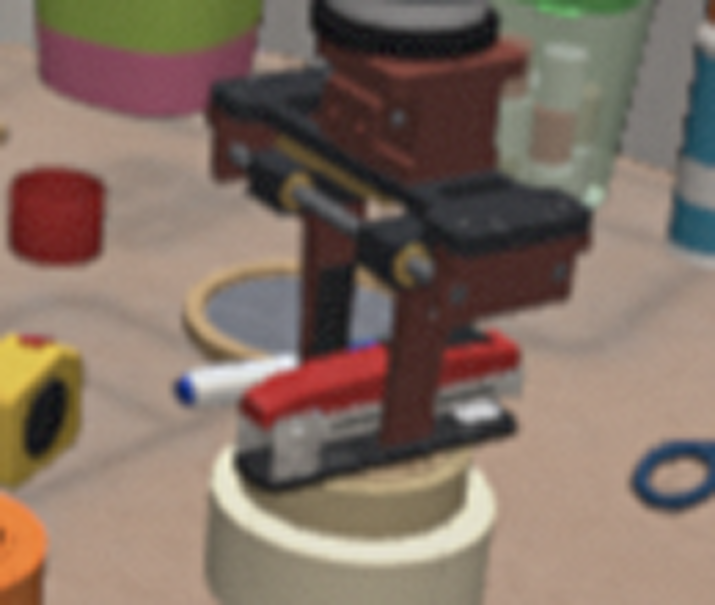

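Emit:
{"name": "move_arm", "arguments": {"deltas": [[110,-0.005,-0.005,0,0],[200,-0.005,-0.005,0,0],[230,-0.005,-0.005,0,0],[230,-0.005,-0.005,0,0],[230,-0.005,-0.005,0,0]]}}

```text
t: 4.78
ee_pos: [434.5, -318.3, 110.4]
orientation: [0.567, 3.089, -0.001]
ft_force: [0.7, -0.5, -0.2]
width: 26.6
```

Emit:
{"name": "move_arm", "arguments": {"deltas": [[230,0,0,0,0],[230,0,0,-0.01,0],[230,0,0,-0.02,0],[230,0,0,-0.04,0],[230,0,0,-0.06,0]]}}

```text
t: 5.2
ee_pos: [433.7, -317.6, 170.5]
orientation: [-0.567, -3.088, -0.001]
ft_force: [0.0, 0.5, -2.8]
width: 21.7
```

```bash
python3 -c "
from ov import *
mv(434,-317,109,np.radians(69));o=get_obs();print(o['ee_pos'],o['ft_force'])
crop('scene',get_image('scene'),290,150,130,110,5.5,'a4.png')"
```

```text
delta [-0.0002  0.0006  0.0615] roll 0.004 q6 -1.862 jawyaw 1.208 dist 0.061 w 21.7 t 5.2
[ 433.65613071 -317.59377364  170.47132116] [ 0.03703524  0.49679643 -2.77647284]
```

View pics/a4.png

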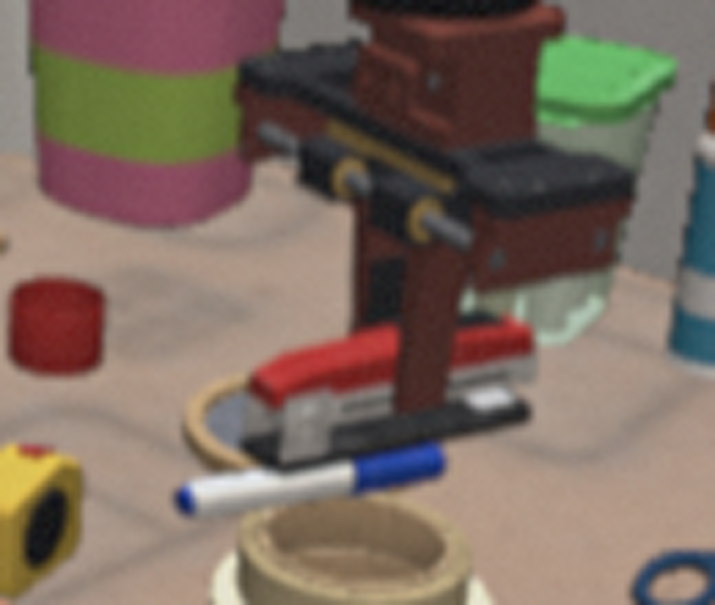

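Stapler held level, with the marker still resting on the rolls at about (310,480) in the crop. Carrying it over.

```bash
python3 -c "
from ov import *
mv(443,18,171,np.radians(97.1));mv(443,18,43,np.radians(97.1))"
```

```text
delta [0.1128 0.3178 0.0026] roll -0.487 q6 -1.862 jawyaw 1.208 dist 0.337 w 21.5 t 5.25
delta [0.1134 0.318  0.1306] roll -0.487 q6 -1.862 jawyaw 1.208 dist 0.362 w 21.5 t 5.25
```

Emit:
{"name": "move_arm", "arguments": {"deltas": [[230,0.012,0.034,0,-0.08],[230,0.025,0.07,0,-0.18],[230,0.037,0.105,0,-0.28],[230,0.05,0.141,0,-0.38],[230,0.062,0.175,0,-0.487]]}}

```text
t: 5.67
ee_pos: [437.8, -130.7, 169.9]
orientation: [-0.202, 3.135, 0.0]
ft_force: [1.4, -0.6, -3.5]
width: 21.6
```

```bash
python3 -c "
from ov import *
mv(443,18,171,np.radians(97.1));mv(443,18,43,np.radians(97.1))"
```

```text
delta [-0.0242  0.1469 -0.0011] roll 0.005 q6 -2.016 jawyaw 1.699 dist 0.149 w 21.6 t 5.67
delta [-0.0242  0.1469  0.1269] roll 0.005 q6 -2.016 jawyaw 1.699 dist 0.196 w 21.6 t 5.67
```

Emit:
{"name": "move_arm", "arguments": {"deltas": [[230,-0.006,0.037,0,0.005],[230,-0.012,0.074,0,0.005],[230,-0.018,0.11,0,0.005],[230,-0.024,0.147,0,0.005],[230,-0.024,0.147,0.02,0.005]]}}

```text
t: 6.08
ee_pos: [446.4, 21.5, 152.3]
orientation: [-0.194, 3.128, 0.002]
ft_force: [1.1, -0.3, -3.2]
width: 21.8
```

Emit:
{"name": "move_arm", "arguments": {"deltas": [[230,0,0,0.03,0],[230,0,0,0.06,0],[230,0,0,0.06,0],[230,0,0,0.06,0]]}}

```text
t: 6.42
ee_pos: [442.8, 16.5, 89.0]
orientation: [0.187, -3.132, -0.0]
ft_force: [0.9, -0.0, -2.6]
width: 21.7
```

```bash
python3 -c "
from ov import *
mv(443,18,43,np.radians(97.1));o=get_obs();print(o['ee_pos'],o['ft_force'])
z=o['ee_pos'][2]-33
ex=[(rect(443,18,z,34,138,d(7.1-90)),Y)]
crop('scene',get_image('scene'),210,150,130,110,5.5,'a5.png',tr+ex)
crop('top',get_image('top'),200,160,120,110,6,'a6.png',tr+ex)"
```

```text
delta [-0.0006  0.0015  0.046 ] roll -0.005 q6 -1.68 jawyaw 1.69 dist 0.046 w 21.7 t 6.42
[442.78096388  16.46454708  89.01587062] [ 0.85870264 -0.03628897 -2.57450843]
```

View pics/a5.png

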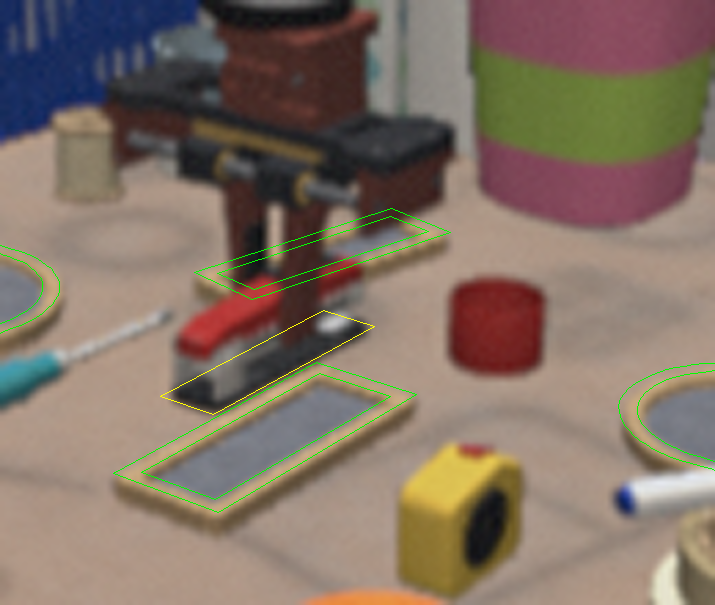

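View pics/a6.png

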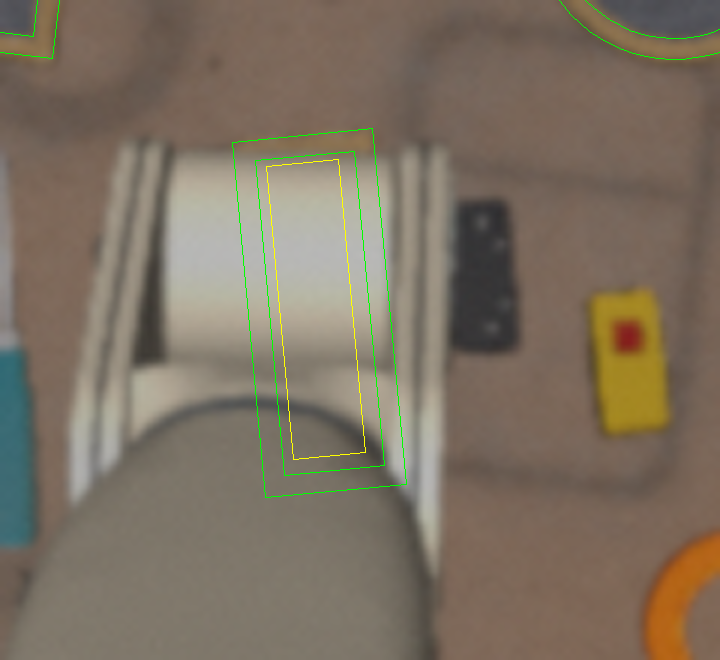

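Emit:
{"name": "move_arm", "arguments": {"deltas": [[230,0,0.001,0.02,0],[230,0,0.001,0.038,0],[230,0,0.001,0.044,0],[230,0,0.001,0.044,0],[230,0,0.001,0.044,0]]}}

```text
t: 6.93
ee_pos: [444.6, 17.2, 46.8]
orientation: [-0.186, 3.135, -0.0]
ft_force: [0.1, -0.7, -2.9]
width: 21.5
```

```bash
python3 -c "
from ov import *
mv(443,18,41,np.radians(97.1));o=get_obs();print(o['ee_pos'],o['ft_force'])
crop('scene',get_image('scene'),210,150,130,110,5.5,'a7.png')"
```

```text
delta [0.0015 0.001  0.0058] roll -0.005 q6 -1.678 jawyaw 1.69 dist 0.006 w 21.5 t 6.93
[444.59105857  17.19292864  46.76214724] [ 0.05647892 -0.71705065 -2.91569213]
```

View pics/a7.png

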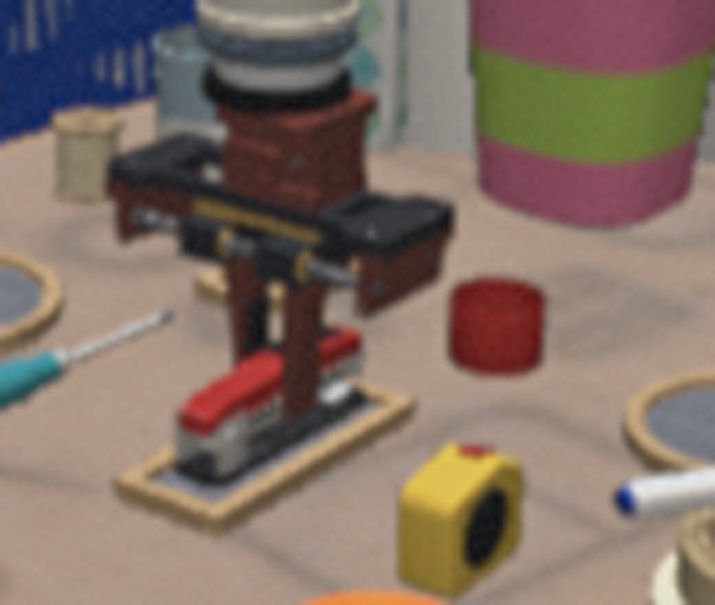

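Emit:
{"name": "move_arm", "arguments": {"deltas": [[230,0.002,0.001,0.002,0],[230,0.002,0.001,0.004,0],[230,0.002,0.001,0.005,0],[230,0.002,0.001,0.005,0]]}}

```text
t: 7.32
ee_pos: [441.9, 18.1, 41.1]
orientation: [-0.187, 3.136, -0.0]
ft_force: [-0.9, -1.2, 4.4]
width: 22.2
```

Emit:
{"name": "move_arm", "arguments": {"deltas": [[230,0,0,0.001,0],[230,0,0,0.001,0]]}}

```text
t: 7.48
ee_pos: [441.9, 18.1, 41.1]
orientation: [-0.187, 3.135, -0.0]
ft_force: [-5.2, -0.4, 21.8]
width: 21.8
```

Emit:
{"name": "move_arm", "arguments": {"deltas": [[200,0,0,-0.001,0],[120,0,0,-0.001,0],[110,0,0,-0.001,0],[110,0,0,-0.001,0],[110,0,0,-0.02,0]]}}

```text
t: 7.9
ee_pos: [440.1, 18.1, 57.8]
orientation: [0.187, -3.131, -0.0]
ft_force: [-0.3, 0.9, -0.2]
width: 44.8
```

Emit:
{"name": "move_arm", "arguments": {"deltas": [[110,0,0,-0.035,0],[110,0,0,-0.07,0],[110,0,0,-0.105,0],[110,0,-0.03,-0.13,0],[110,0,-0.07,-0.13,0]]}}

```text
t: 8.32
ee_pos: [453.0, -50.8, 194.5]
orientation: [-0.193, 3.127, -0.002]
ft_force: [1.8, -0.4, -0.3]
width: 49.9
```

```bash
python3 -c "
from ov import *
o=get_obs();print(o['ee_pos'],o['ft_force'])
x,y,a=S['marker'];z=77
mv(x,y,190,d(a));mv(x,y,100,d(a))
crop('scene',get_image('scene'),210,150,190,140,4,'a8.png',mk)"
```

```text
[452.95579164 -50.84657112 194.45990077] [ 1.84291523 -0.43904037 -0.32872468]
delta [ 0.0217 -0.2151  0.0047] roll 0.579 q6 -1.833 jawyaw 1.694 dist 0.216 w 49.9 t 8.32
delta [ 0.0224 -0.215   0.0947] roll 0.579 q6 -1.833 jawyaw 1.694 dist 0.236 w 49.9 t 8.32
```

View pics/a8.png

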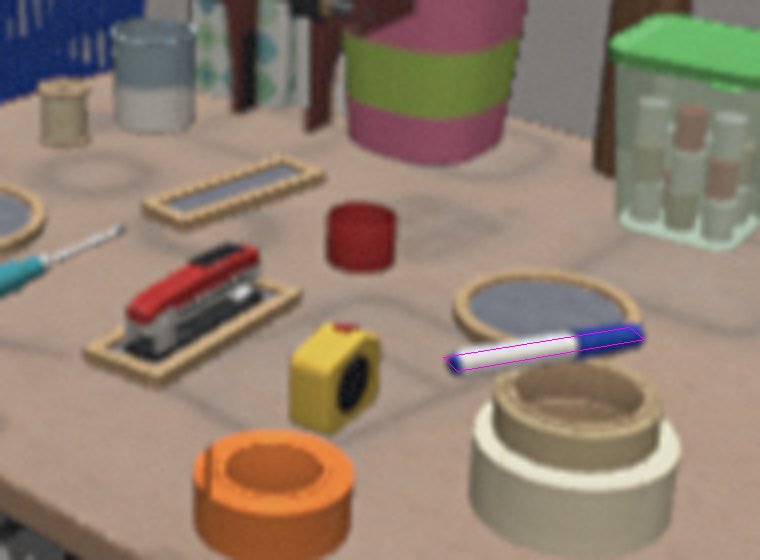

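Stapler sits inside its tray at crop (190,300), and the marker overlay fits. Going for the marker.

Emit:
{"name": "move_arm", "arguments": {"deltas": [[110,0.004,-0.038,0,0.11],[110,0.008,-0.076,0,0.23],[110,0.012,-0.114,0,0.35],[110,0.016,-0.152,0,0.47],[110,0.019,-0.188,0,0.579]]}}

```text
t: 8.78
ee_pos: [453.0, -242.3, 189.4]
orientation: [-0.725, -3.056, -0.0]
ft_force: [0.1, -0.4, 1.0]
width: 49.5
```

Emit:
{"name": "move_arm", "arguments": {"deltas": [[110,0,0,0,0],[110,0,0,0,0]]}}

```text
t: 8.95
ee_pos: [453.2, -241.8, 189.2]
orientation: [-0.72, -3.057, -0.0]
ft_force: [0.1, 0.6, -0.1]
width: 49.9
```

```bash
python3 -c "
from ov import *
o=get_obs();print(o['ee_pos'],o['ft_force'])
x,y,a=S['marker'];z=77
mv(x,y,98,d(a))"
```

```text
[ 453.1999726  -241.83669336  189.15288423] [ 0.14050026  0.57793319 -0.12616107]
delta [-0.0156 -0.0204  0.0911] roll -0.007 q6 -1.622 jawyaw 1.108 dist 0.095 w 49.9 t 8.95
```

Emit:
{"name": "move_arm", "arguments": {"deltas": [[110,-0.0156,-0.0204,0,-0.007],[110,-0.0156,-0.0204,0.03,-0.007],[110,-0.0156,-0.0204,0.05,-0.007],[110,-0.0156,-0.0204,0.06,-0.007],[110,-0.0156,-0.0204,0.06,-0.007]]}}

```text
t: 9.37
ee_pos: [456.9, -263.4, 127.4]
orientation: [-0.701, -3.057, -0.003]
ft_force: [-0.2, -0.1, -0.4]
width: 50.2
```

```bash
python3 -c "
from ov import *
o=get_obs();print(o['ee_pos'],o['ft_force'])
x,y,a=S['marker'];z=77
mv(x,y,98,d(a))
crop('scene',get_image('scene'),300,170,110,100,6,'a9.png')
crop('top',get_image('top'),310,160,110,100,6,'a10.png',ro)"
```

```text
[ 456.92003039 -263.41056138  127.36639155] [-0.19255377 -0.06827402 -0.36001904]
delta [-0.0027 -0.0028  0.0294] roll 0.005 q6 -1.666 jawyaw 1.12 dist 0.03 w 50.2 t 9.37
```

View pics/a9.png

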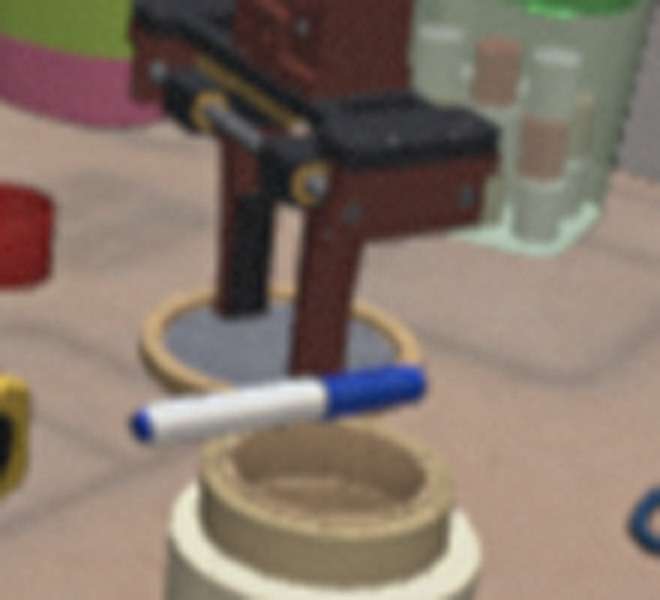

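Emit:
{"name": "move_arm", "arguments": {"deltas": [[110,-0.002,-0.002,0.015,0],[110,-0.002,-0.002,0.028,0],[110,-0.002,-0.002,0.029,0],[110,-0.002,-0.002,0.029,0]]}}

```text
t: 9.8
ee_pos: [459.7, -267.9, 101.3]
orientation: [0.704, 3.062, -0.0]
ft_force: [-0.3, 0.3, -0.4]
width: 49.8
```

```bash
python3 -c "
from ov import *
o=get_obs();print(o['ee_pos'],o['ft_force'])
x,y,a=S['marker'];z=77
mv(x,y,98,d(a))
crop('scene',get_image('scene'),300,170,110,100,6,'a11.png')"
```

```text
[ 459.66763592 -267.88320028  101.28981493] [-0.2717572   0.33993611 -0.4440715 ]
delta [0.0019 0.0001 0.0033] roll 0.003 q6 -1.669 jawyaw 1.119 dist 0.004 w 49.8 t 9.8
```

View pics/a11.png

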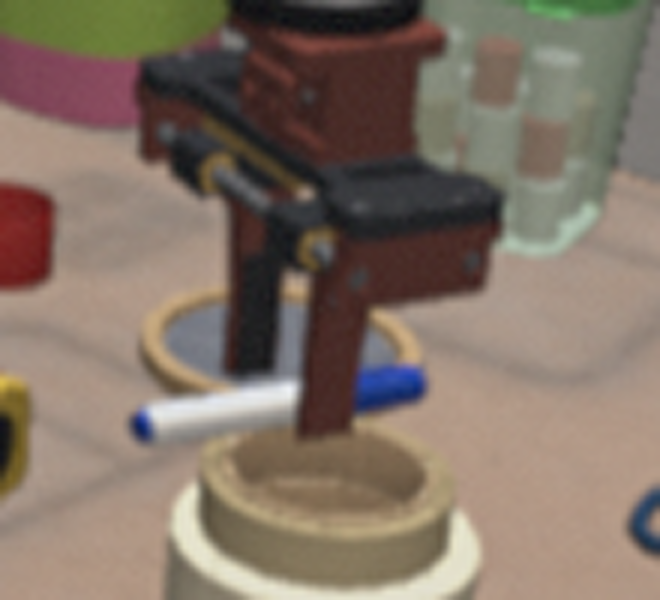

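Emit:
{"name": "move_arm", "arguments": {"deltas": [[110,0.002,0,0.003,0],[190,0.002,0,0.003,0],[235,0.002,0,0.003,0],[235,0.002,0,0.003,0],[235,0.002,0,0.003,0]]}}

```text
t: 10.27
ee_pos: [457.8, -267.4, 98.0]
orientation: [0.705, 3.061, -0.0]
ft_force: [0.4, 0.9, 0.6]
width: 26.4
```

Emit:
{"name": "move_arm", "arguments": {"deltas": [[235,0,0,0,0],[235,0,0,0,0],[235,0,0,-0.01,0],[235,0,0,-0.03,0],[235,0,0,-0.06,0]]}}

```text
t: 10.68
ee_pos: [456.2, -266.4, 156.9]
orientation: [-0.704, -3.057, -0.002]
ft_force: [-0.1, -0.1, -0.6]
width: 17.9
```

```bash
python3 -c "
from ov import *
o=get_obs();print(o['ee_pos'],o['ft_force'])
x,y,a=T['marker']
mv(x,y,165,d(a))
crop('scene',get_image('scene'),300,150,110,120,5,'a12.png')"
```

```text
[ 456.17348434 -266.44041989  156.89748324] [-0.11442779 -0.13621114 -0.57882796]
delta [ 0.0203  0.4777 -0.0078] roll -0.383 q6 -1.669 jawyaw 1.118 dist 0.478 w 17.9 t 10.68
```

View pics/a12.png

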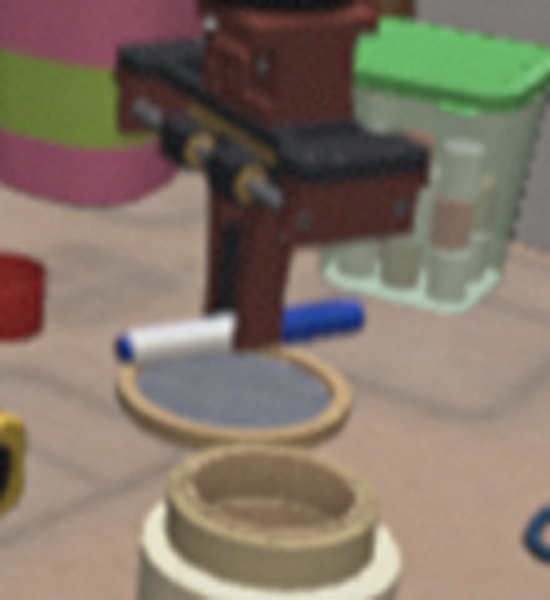

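Marker held level. On to its tray.

Emit:
{"name": "move_arm", "arguments": {"deltas": [[235,0.0015,0.04,0,-0.08],[235,0.003,0.08,0,-0.16],[235,0.005,0.12,0,-0.24],[235,0.007,0.16,0,-0.32],[235,0.0085,0.2,0,-0.383]]}}

```text
t: 11.15
ee_pos: [538.0, -82.1, 158.5]
orientation: [0.104, 3.139, -0.0]
ft_force: [1.2, -0.9, 0.0]
width: 18.0
```

```bash
python3 -c "
from ov import *
x,y,a=T['marker']
mv(x,y,158,d(a))"
```

```text
delta [-0.0919  0.2608  0.0005] roll 0.004 q6 -1.678 jawyaw 1.505 dist 0.276 w 18.0 t 11.15
```

Emit:
{"name": "move_arm", "arguments": {"deltas": [[235,-0.013,0.037,0,0],[235,-0.026,0.074,0,0],[235,-0.039,0.111,0,0],[235,-0.052,0.148,0,0],[235,-0.065,0.185,0,0]]}}

```text
t: 11.57
ee_pos: [615.8, 98.3, 158.4]
orientation: [0.109, 3.139, 0.0]
ft_force: [0.8, -0.7, 0.5]
width: 18.4
```

Emit:
{"name": "move_arm", "arguments": {"deltas": [[235,-0.013,0.037,0,0],[235,-0.026,0.073,0,0],[235,-0.026,0.073,0.03,0],[235,-0.026,0.073,0.06,0],[235,-0.026,0.073,0.06,0]]}}

```text
t: 11.98
ee_pos: [642.7, 167.4, 92.8]
orientation: [-0.107, -3.132, 0.004]
ft_force: [-1.2, -0.5, -2.0]
width: 18.4
```

Emit:
{"name": "move_arm", "arguments": {"deltas": [[235,0,0,0,0],[235,0,0,0,0]]}}

```text
t: 12.15
ee_pos: [646.9, 167.1, 99.1]
orientation: [0.11, 3.139, 0.0]
ft_force: [-0.3, -0.7, -0.0]
width: 18.0
```

```bash
python3 -c "
from ov import *
x,y,a=T['marker']
mv(x,y,37,d(a));o=get_obs();print(o['ee_pos'],o['ft_force'])
ex=[(rect(*o['ee_pos'][:2],o['ee_pos'][2]-12,18,130,d(a)),M)]
crop('scene',get_image('scene'),210,140,140,110,5.5,'b1.png',tr+ex)
crop('top',get_image('top'),160,90,110,110,6,'b2.png',tr)"
```

```text
delta [0.0003 0.0049 0.0621] roll -0.001 q6 -1.266 jawyaw 1.5 dist 0.062 w 18.0 t 12.15
[646.88000603 167.07480075  99.08467692] [-0.25312659 -0.69384383 -0.03150751]
```

View pics/b1.png

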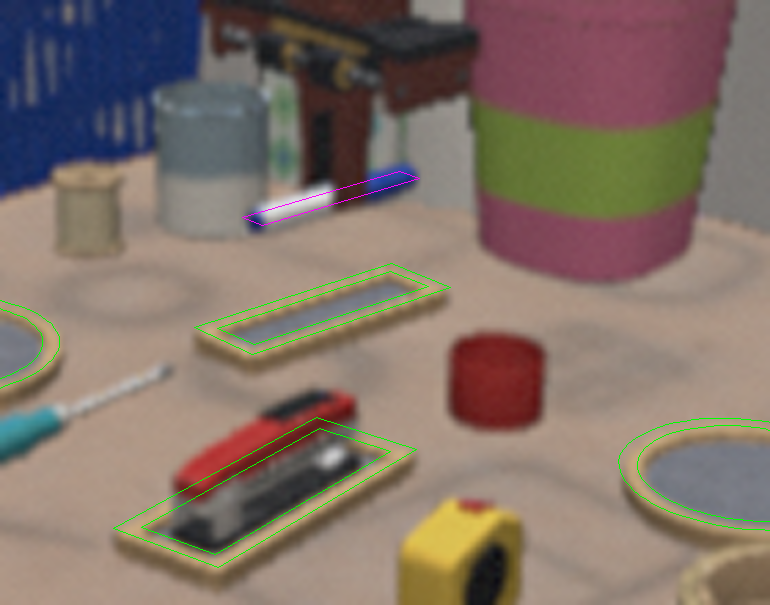

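View pics/b2.png

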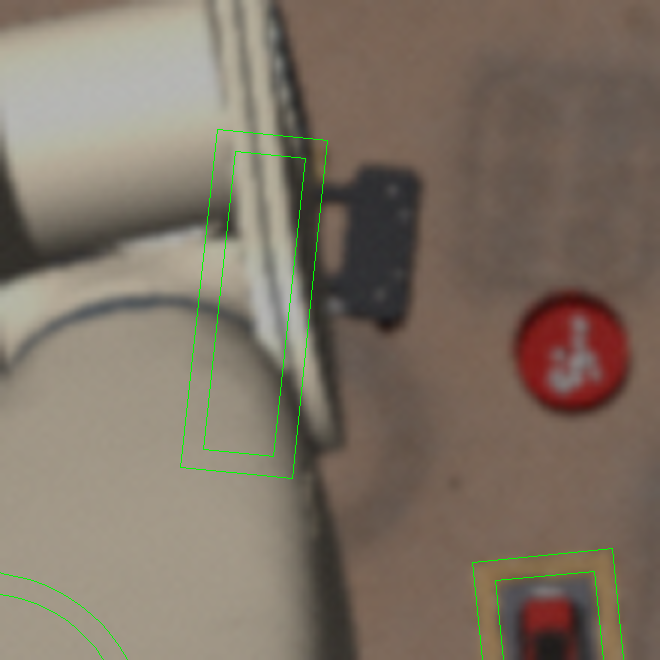

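Emit:
{"name": "move_arm", "arguments": {"deltas": [[235,0,0.005,0.02,0],[235,0,0.005,0.045,0],[235,0,0.005,0.055,0],[235,0,0.005,0.055,0],[235,0,0.005,0.055,0]]}}

```text
t: 12.67
ee_pos: [646.9, 172.0, 43.4]
orientation: [0.11, 3.14, 0.0]
ft_force: [0.5, 0.3, 0.5]
width: 18.0
```

```bash
python3 -c "
from ov import *
x,y,a=T['marker']
mv(x,y,30,d(a));o=get_obs();print(o['ee_pos'],o['ft_force'])
crop('scene',get_image('scene'),230,140,90,80,7,'b3.png')"
```

```text
delta [-0.0001  0.      0.0134] roll -0.0 q6 -1.258 jawyaw 1.501 dist 0.013 w 18.0 t 12.67
[646.88592157 172.00291081  43.38669179] [0.47836311 0.25414435 0.46216234]
```

View pics/b3.png

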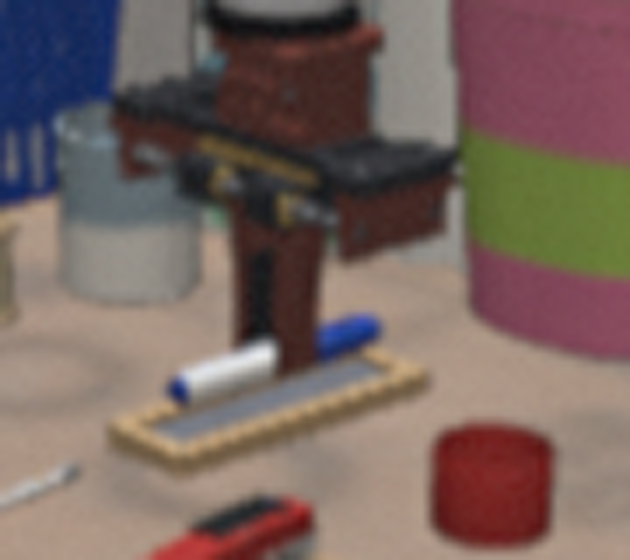

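Emit:
{"name": "move_arm", "arguments": {"deltas": [[235,0,0,0.006,0],[235,0,0,0.011,0],[235,0,0,0.0125,0],[235,0,0,0.0135,0],[235,0,0,0.0135,0]]}}

```text
t: 13.13
ee_pos: [646.5, 172.3, 29.0]
orientation: [-0.11, -3.139, 0.0]
ft_force: [-0.3, 0.1, -0.1]
width: 18.5
```

Emit:
{"name": "move_arm", "arguments": {"deltas": [[235,0,0,0.0005,0],[235,0,0,0.001,0]]}}

```text
t: 13.3
ee_pos: [646.7, 172.3, 28.9]
orientation: [0.109, 3.14, 0.0]
ft_force: [-3.9, -0.3, 9.3]
width: 18.0
```

```bash
python3 -c "
from ov import *
o=get_obs();print(o['ee_pos'],o['ft_force'])
crop('scene',get_image('scene'),230,140,90,80,7,'b4.png')"
```

```text
[646.73327581 172.33559714  28.88109186] [-3.94858676 -0.32768099  9.34817002]
```

View pics/b4.png

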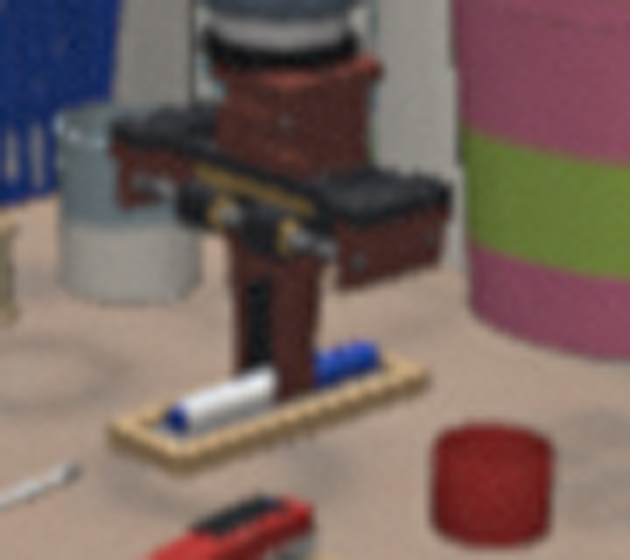

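Emit:
{"name": "move_arm", "arguments": {"deltas": [[210,0,0,-0.001,0],[150,0,0,-0.001,0],[130,0,0,-0.001,0],[130,0,0,-0.003,0],[130,0,0,-0.02,0]]}}

```text
t: 13.77
ee_pos: [644.5, 171.7, 45.6]
orientation: [-0.11, -3.135, 0.002]
ft_force: [-0.8, -0.7, -0.4]
width: 41.1
```

Emit:
{"name": "move_arm", "arguments": {"deltas": [[150,0,0,-0.035,0],[150,0,0,-0.07,0],[150,0,-0.02,-0.1,0],[150,0.02,-0.055,-0.12,0],[150,0.04,-0.09,-0.12,0]]}}

```text
t: 14.18
ee_pos: [604.4, 87.1, 172.7]
orientation: [0.106, 3.131, 0.002]
ft_force: [1.3, -0.4, -0.9]
width: 36.1
```

Emit:
{"name": "move_arm", "arguments": {"deltas": [[150,0.02,-0.035,0,0],[150,0.04,-0.07,0,0],[150,0.055,-0.1,0,0],[150,0.07,-0.13,0,0],[150,0.08,-0.15,0,0]]}}

```text
t: 14.6
ee_pos: [509.2, -59.3, 168.3]
orientation: [-0.111, -3.139, 0.0]
ft_force: [0.4, -1.2, 0.3]
width: 36.4
```

```bash
python3 - <<'E'
from ov import *
o=get_obs();print(o['ee_pos'],o['ft_force'])
t=get_image('top');s=get_image('scene')
crop('top',t,180,100,110,100,6,'b5.png',tr)
crop('top',t,330,180,70,70,9,'b6.png',ro)
crop('scene',s,310,225,90,80,7,'b7.png',ro)
E
```

```text
[509.20424359 -59.29898273 168.29917451] [ 0.38704962 -1.24167495  0.28040612]
```

View pics/b5.png

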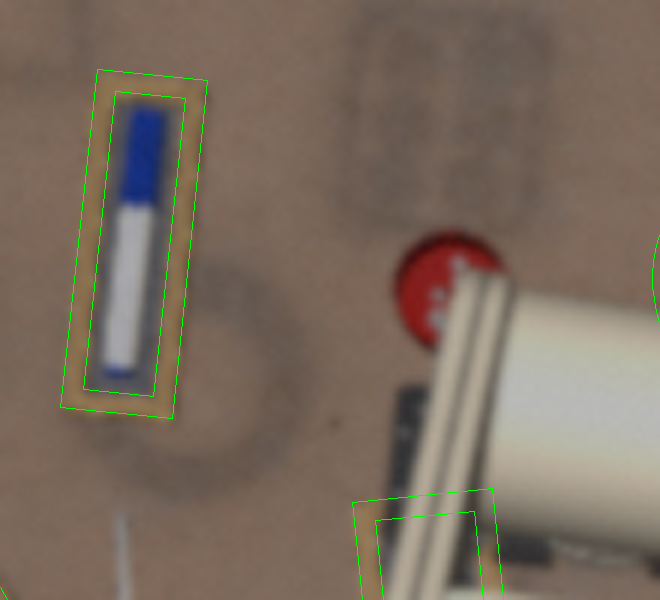

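View pics/b6.png

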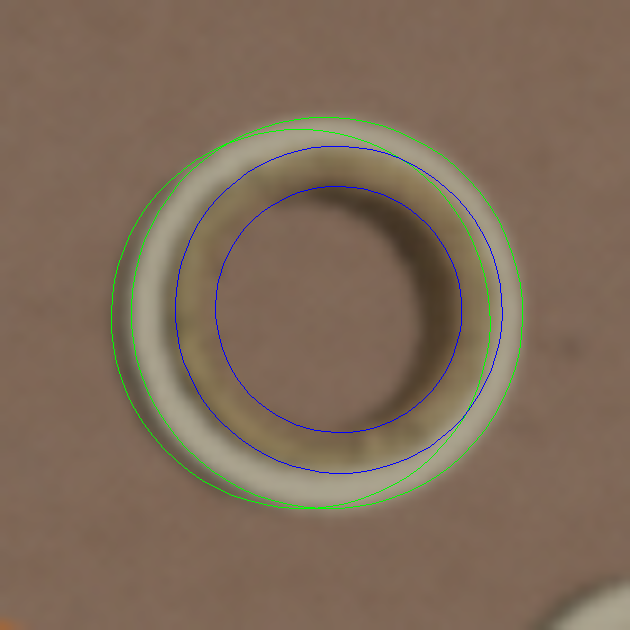

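View pics/b7.png

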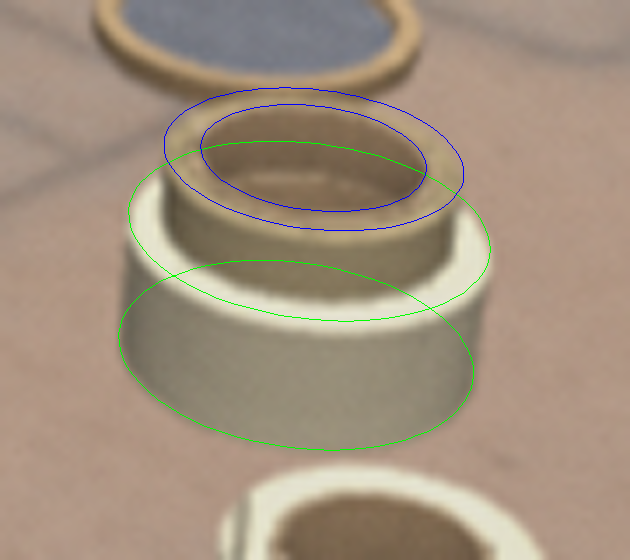

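Marker lies within its tray (b5). Blue and green overlays fit both rolls in the top view; the scene view is off by about 1 px. I'll grip the narrow roll's wall on its +y side.

```bash
python3 - <<'E'
from ov import *
mv(446,-257.6,168,d(86))
E
```

```text
delta [ 0.0486 -0.2022  0.0004] roll -0.003 q6 -1.637 jawyaw 1.498 dist 0.208 w 36.2 t 14.7
```

Emit:
{"name": "move_arm", "arguments": {"deltas": [[150,0.01,-0.04,0,0],[150,0.02,-0.08,0,0],[150,0.03,-0.12,0,0],[150,0.04,-0.16,0,0],[150,0.0486,-0.2,0,0]]}}

```text
t: 15.12
ee_pos: [448.8, -254.5, 168.4]
orientation: [0.108, 3.139, -0.0]
ft_force: [1.2, -0.2, 0.2]
width: 36.0
```

Emit:
{"name": "move_arm", "arguments": {"deltas": [[150,0,-0.002,0.03,0],[150,0,-0.002,0.06,0],[150,0,-0.002,0.06,0],[150,0,-0.002,0.06,0]]}}

```text
t: 15.45
ee_pos: [448.2, -254.6, 107.2]
orientation: [-0.109, -3.137, -0.003]
ft_force: [0.3, -0.3, 0.9]
width: 35.9
```

```bash
python3 - <<'E'
from ov import *
mv(446,-257.6,75,d(86));o=get_obs();print(o['ee_pos'])
crop('scene',get_image('scene'),300,170,110,110,6,'b8.png')
E
```

```text
delta [ 0.0018 -0.0032  0.0322] roll 0.0 q6 -2.041 jawyaw 1.501 dist 0.032 w 35.9 t 15.45
[ 448.1575622  -254.62725714  107.21019252]
```

View pics/b8.png

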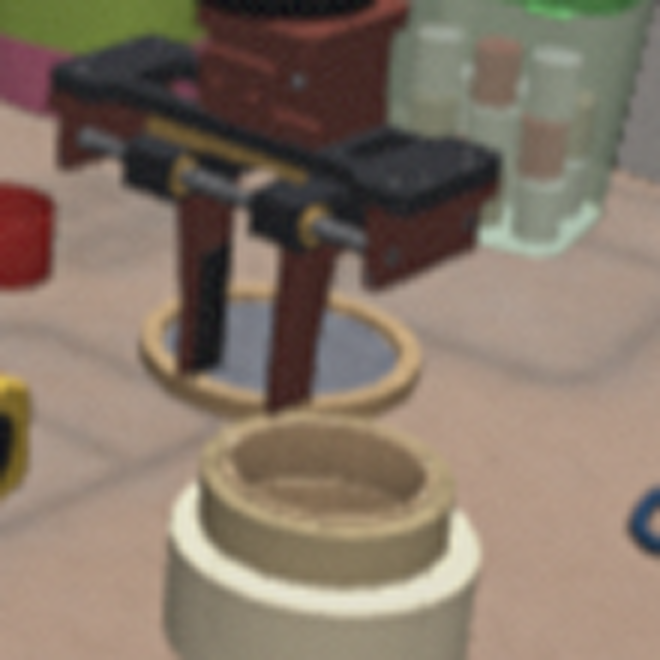

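Emit:
{"name": "move_arm", "arguments": {"deltas": [[150,0.002,-0.003,0,0],[150,0.002,-0.003,0.012,0],[150,0.002,-0.003,0.024,0],[150,0.002,-0.003,0.032,0],[150,0.002,-0.003,0.032,0]]}}

```text
t: 15.92
ee_pos: [446.4, -258.0, 76.1]
orientation: [-0.108, -3.14, -0.0]
ft_force: [-0.1, -0.6, 0.6]
width: 36.1
```

Emit:
{"name": "move_arm", "arguments": {"deltas": [[190,0,0,0,0],[240,0,0,0,0],[240,0,0,0,0],[240,0,0,0,0],[240,0,0,0,0]]}}

```text
t: 16.33
ee_pos: [446.7, -258.4, 76.7]
orientation: [0.11, 3.139, -0.0]
ft_force: [1.0, 1.5, 3.6]
width: 12.8
```

```bash
python3 - <<'E'
from ov import *
mv(446,-257.6,75,d(86));o=get_obs();print(o['ee_pos'],o['ft_force'])
crop('scene',get_image('scene'),300,170,110,110,6,'b9.png')
E
```

```text
delta [0.0008 0.0008 0.0017] roll 0.0 q6 -2.049 jawyaw 1.501 dist 0.002 w 12.8 t 16.33
[ 446.71384957 -258.44269355   76.74947854] [0.96557455 1.52868329 3.61137961]
```

View pics/b9.png

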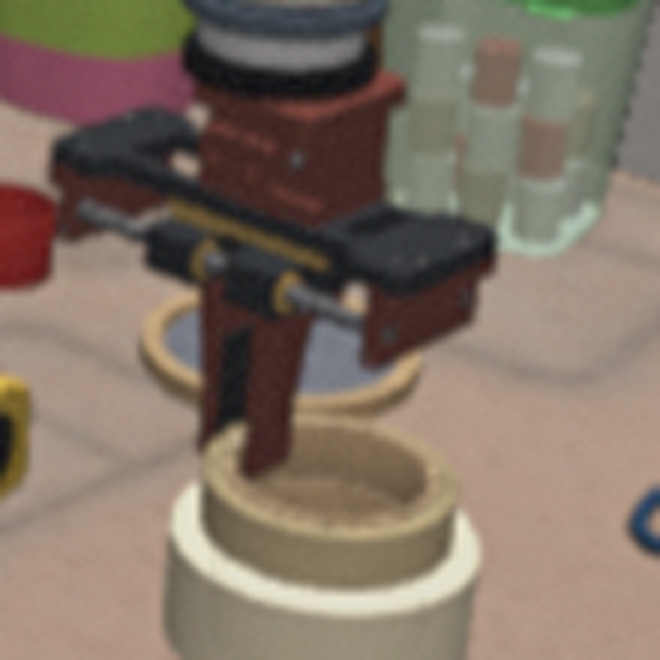

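Emit:
{"name": "move_arm", "arguments": {"deltas": [[240,0,0,-0.005,0],[240,0,0,-0.012,0],[240,0,0,-0.022,0],[240,0,0,-0.04,0],[240,0,0,-0.06,0]]}}

```text
t: 16.8
ee_pos: [445.7, -258.1, 136.8]
orientation: [-0.11, -3.138, -0.001]
ft_force: [0.0, -0.7, -1.8]
width: 13.2
```

```bash
python3 - <<'E'
from ov import *
o=get_obs();print(o['ee_pos'],o['ft_force'],o['moment'])
mv(642,-103.6,138,d(86))
crop('scene',get_image('scene'),300,150,110,110,6,'b10.png')
E
```

```text
[ 445.69099181 -258.0675585   136.78386636] [ 0.00732756 -0.65055672 -1.78335556] [ 0.13231841 -0.02496169  0.0188724 ]
delta [-0.185   0.1678 -0.0014] roll -0.0 q6 -2.049 jawyaw 1.501 dist 0.25 w 13.2 t 16.8
```

View pics/b10.png

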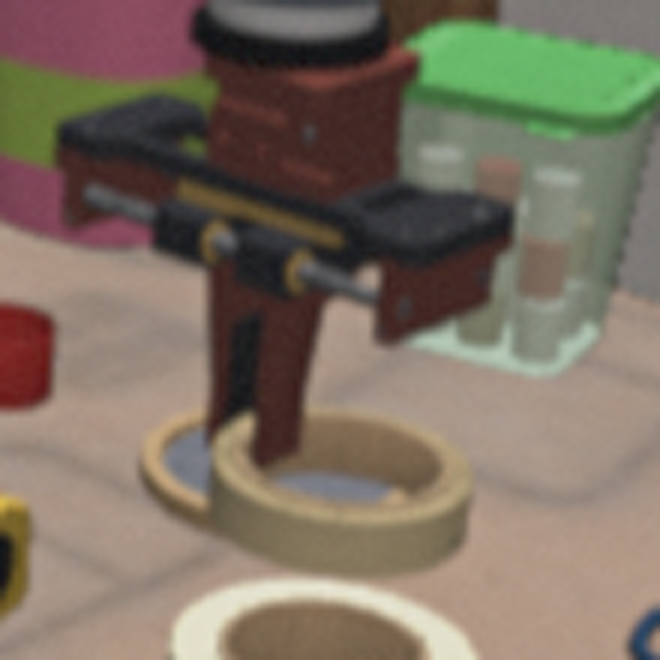

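Emit:
{"name": "move_arm", "arguments": {"deltas": [[240,-0.03,0.027,0,0],[240,-0.06,0.054,0,0],[240,-0.09,0.081,0,0],[240,-0.12,0.108,0,0],[240,-0.15,0.135,0,0]]}}

```text
t: 17.27
ee_pos: [606.6, -132.9, 136.6]
orientation: [0.11, 3.139, -0.0]
ft_force: [-0.0, -1.1, -1.3]
width: 12.6
```

Emit:
{"name": "move_arm", "arguments": {"deltas": [[240,-0.028,0.026,0,0],[240,-0.036,0.033,0,0],[240,-0.036,0.033,0.02,0],[240,-0.036,0.033,0.04,0],[240,-0.036,0.033,0.04,0]]}}

```text
t: 17.68
ee_pos: [640.9, -103.1, 92.7]
orientation: [-0.109, -3.134, -0.001]
ft_force: [-1.0, 0.7, -0.9]
width: 13.5
```

Emit:
{"name": "move_arm", "arguments": {"deltas": [[240,0,0,0,0],[240,0,0,0,0]]}}

```text
t: 17.85
ee_pos: [643.7, -104.2, 96.9]
orientation: [0.11, 3.139, -0.0]
ft_force: [-0.1, -0.4, -1.0]
width: 13.0
```

```bash
python3 - <<'E'
from ov import *
o=get_obs();print(o['ee_pos'],o['ft_force'])
mv(642,-103.6,34,d(86))
x,y,z=o['ee_pos'];a=d(86);cx,cy=x-44.5*np.cos(a),y-44.5*np.sin(a)
ex=[(circ(cx,cy,z+1,50.5),B),(circ(cx,cy,z-26,50.5),B)]
crop('scene',get_image('scene'),290,150,110,110,6,'b11.png',tr+ex)
crop('top',get_image('top'),270,90,100,100,6,'b12.png',tr+ex)
E
```

```text
[ 643.68712484 -104.18927777   96.92341989] [-0.06736183 -0.35978964 -0.98308427]
delta [0.0018 0.0005 0.0629] roll -0.0 q6 -1.679 jawyaw 1.501 dist 0.063 w 13.0 t 17.85
```

View pics/b11.png

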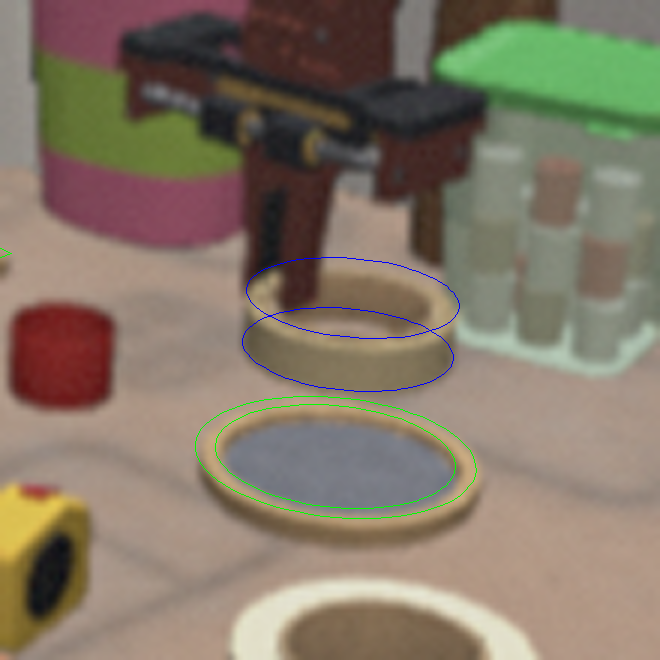

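View pics/b12.png

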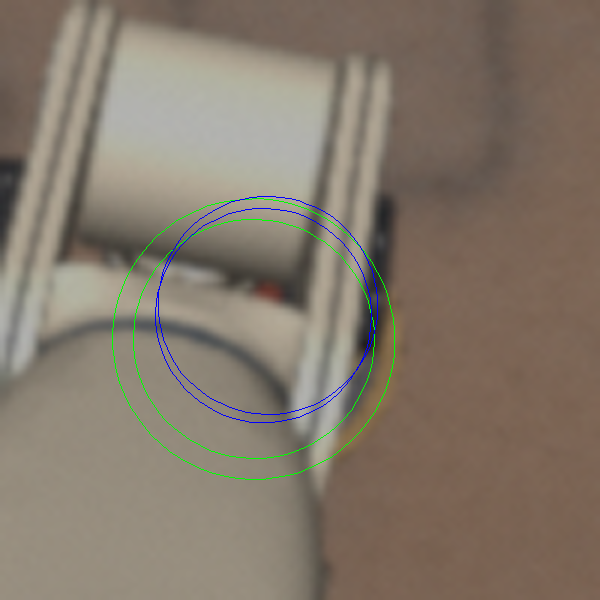

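Emit:
{"name": "move_arm", "arguments": {"deltas": [[240,0.002,0,0.02,0],[240,0.002,0,0.04,0],[240,0.002,0,0.054,0],[240,0.002,0,0.054,0],[240,0.002,0,0.054,0]]}}

```text
t: 18.37
ee_pos: [641.4, -103.7, 42.0]
orientation: [-0.11, -3.139, -0.0]
ft_force: [1.5, -0.7, -1.1]
width: 12.9
```

```bash
python3 - <<'E'
from ov import *
o=get_obs();print(o['ee_pos'],o['ft_force'])
mv(642,-103.6,34,d(86))
crop('scene',get_image('scene'),310,170,80,80,7,'b13.png')
E
```

```text
[ 641.35490227 -103.7472849    42.03780515] [ 1.47008932 -0.68999958 -1.14071538]
delta [-0.0006  0.0002  0.008 ] roll -0.0 q6 -1.679 jawyaw 1.501 dist 0.008 w 12.9 t 18.37
```

View pics/b13.png

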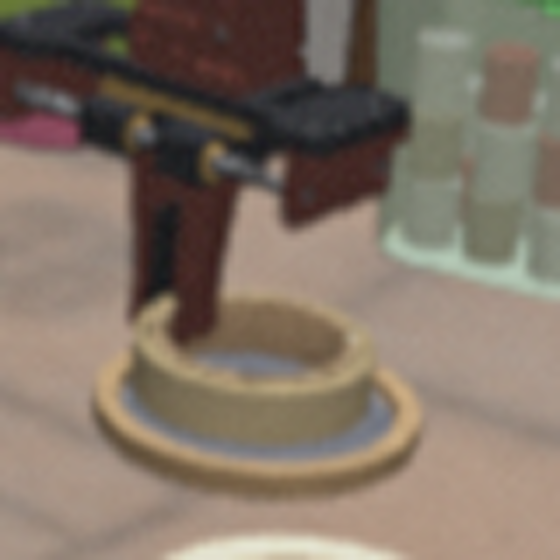

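Emit:
{"name": "move_arm", "arguments": {"deltas": [[240,0,-0.001,0.004,0],[240,0,-0.001,0.007,0],[240,0,-0.001,0.008,0],[240,0,-0.001,0.008,0]]}}

```text
t: 18.75
ee_pos: [642.0, -104.8, 34.8]
orientation: [0.109, 3.139, -0.0]
ft_force: [-0.4, 0.2, 2.8]
width: 13.2
```

Emit:
{"name": "move_arm", "arguments": {"deltas": [[240,0,0,0.0005,0],[240,0,0,0.001,0]]}}

```text
t: 18.92
ee_pos: [642.1, -104.6, 34.5]
orientation: [0.11, 3.139, -0.0]
ft_force: [-3.0, 1.9, 13.8]
width: 13.3
```

Contact. Releasing and rising.

Emit:
{"name": "move_arm", "arguments": {"deltas": [[210,0,0,-0.001,0],[160,0,0,-0.001,0],[150,0,0,-0.001,0],[150,0,0,-0.001,0],[150,0,0,-0.015,0]]}}

```text
t: 19.33
ee_pos: [639.5, -104.2, 46.0]
orientation: [-0.11, -3.135, -0.001]
ft_force: [0.4, -0.0, -0.5]
width: 35.4
```

Emit:
{"name": "move_arm", "arguments": {"deltas": [[130,0,0,-0.03,0],[130,0,0,-0.06,0],[130,0,0,-0.09,0],[130,0.02,0,-0.11,0],[130,0.05,-0.02,-0.11,0]]}}

```text
t: 19.75
ee_pos: [594.9, -120.0, 164.0]
orientation: [0.105, 3.129, -0.002]
ft_force: [0.7, -1.0, -0.2]
width: 42.8
```

Emit:
{"name": "move_arm", "arguments": {"deltas": [[130,0.03,-0.02,0,0],[130,0.06,-0.04,0,0],[130,0.08,-0.06,0,0],[130,0.1,-0.08,0,0],[130,0.1,-0.08,0,0]]}}

```text
t: 20.17
ee_pos: [481.3, -195.7, 158.8]
orientation: [-0.113, -3.138, 0.0]
ft_force: [0.9, 1.7, -0.4]
width: 43.0
```

```bash
python3 - <<'E'
from ov import *
o=get_obs();print(o['ee_pos'],o['ft_force'])
a=d(86);mv(443+49.75*np.cos(a),-303+49.75*np.sin(a),o['ee_pos'][2],a)
t=get_image('top');s=get_image('scene')
crop('top',t,280,110,130,130,6,'b14.png',tr+ro[:2])
crop('scene',s,290,190,110,110,6,'b15.png',tr+ro[:2])
E
```

```text
[ 481.34178415 -195.67775971  158.79340592] [ 0.94977043  1.71459401 -0.36273994]
delta [ 0.0306 -0.0601  0.0001] roll -0.002 q6 -1.906 jawyaw 1.499 dist 0.067 w 43.0 t 20.17
```

View pics/b14.png

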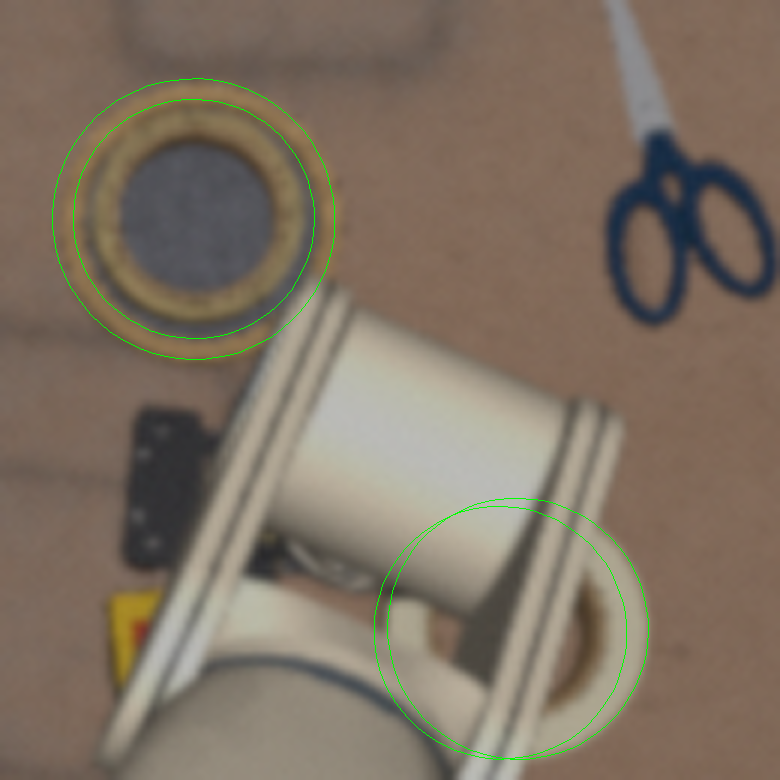

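View pics/b15.png

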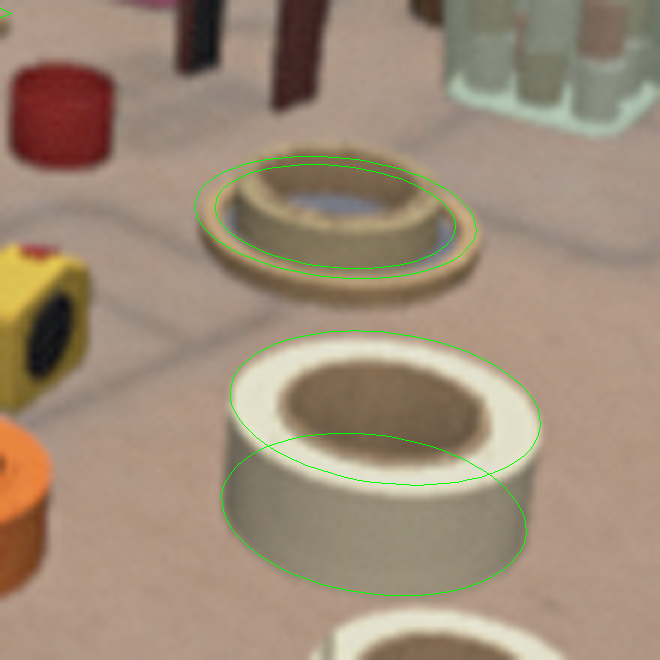

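Narrow roll sits inside its tray. Now the wide roll, gripping the wall on the +y side.

Emit:
{"name": "move_arm", "arguments": {"deltas": [[130,0.016,-0.03,0,0],[130,0.0306,-0.06,0,0],[130,0.0306,-0.06,0.03,0],[130,0.0306,-0.06,0.06,0],[130,0.0306,-0.06,0.06,0]]}}

```text
t: 20.68
ee_pos: [448.5, -250.2, 94.5]
orientation: [-0.11, -3.134, -0.005]
ft_force: [-0.7, 1.0, -0.8]
width: 43.3
```

Emit:
{"name": "move_arm", "arguments": {"deltas": [[130,0,0,0,0],[130,0,0,0,0]]}}

```text
t: 20.85
ee_pos: [451.5, -251.4, 99.1]
orientation: [0.108, 3.139, -0.001]
ft_force: [1.0, 0.3, 0.8]
width: 43.0
```

```bash
python3 - <<'E'
from ov import *
o=get_obs();print(o['ee_pos'],o['ft_force'])
a=d(86);mv(443+49.75*np.cos(a),-303+49.75*np.sin(a),27,a)
crop('scene',get_image('scene'),300,180,110,110,6,'b16.png')
E
```

```text
[ 451.4501507  -251.38331808   99.08859549] [0.95310624 0.30665183 0.8228471 ]
delta [ 0.0049 -0.0023  0.0721] roll 0.001 q6 -2.033 jawyaw 1.502 dist 0.072 w 43.0 t 20.85
```

View pics/b16.png

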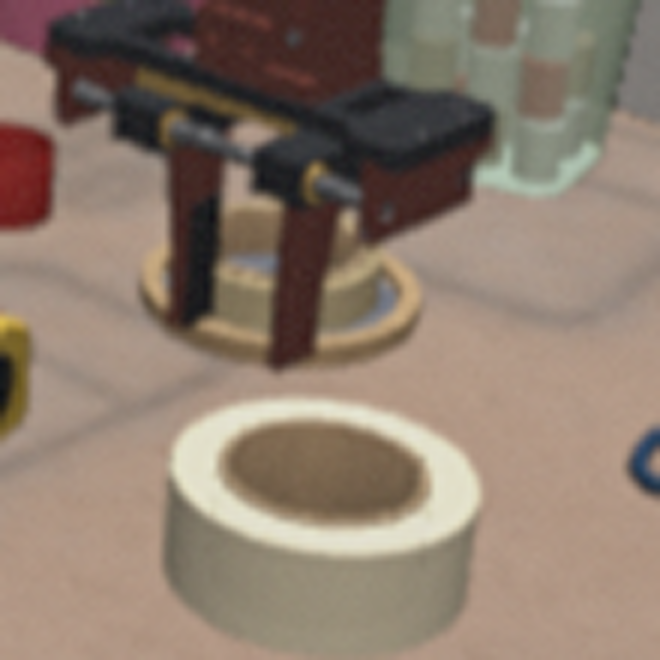

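Emit:
{"name": "move_arm", "arguments": {"deltas": [[130,0.005,-0.0025,0,0],[130,0.005,-0.0025,0.012,0],[130,0.005,-0.0025,0.024,0],[130,0.005,-0.0025,0.03,0],[130,0.005,-0.0025,0.03,0]]}}

```text
t: 21.32
ee_pos: [444.7, -253.5, 68.0]
orientation: [-0.109, -3.139, -0.0]
ft_force: [-1.6, -0.0, -0.6]
width: 43.2
```

```bash
python3 - <<'E'
from ov import *
o=get_obs();print(o['ee_pos'],o['ft_force'])
a=d(86);mv(443+49.75*np.cos(a),-303+49.75*np.sin(a),27,a)
crop('scene',get_image('scene'),300,180,110,110,6,'b17.png')
E
```

```text
[ 444.73163801 -253.54391013   68.02907528] [-1.63142941 -0.03454307 -0.64029625]
delta [-0.0017  0.0003  0.041 ] roll 0.0 q6 -2.043 jawyaw 1.501 dist 0.041 w 43.2 t 21.32
```

View pics/b17.png

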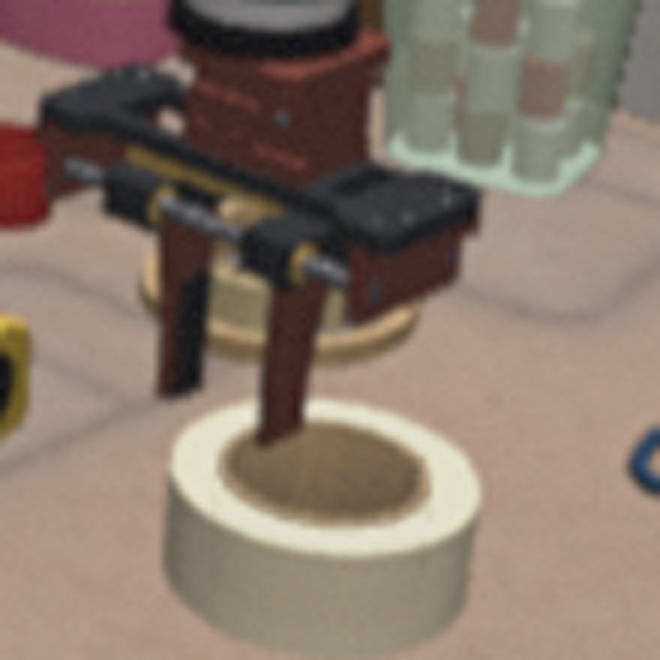

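Emit:
{"name": "move_arm", "arguments": {"deltas": [[130,-0.001,0,0.01,0],[130,-0.001,0,0.02,0],[130,-0.001,0,0.03,0],[130,-0.001,0,0.041,0],[130,-0.001,0,0.041,0]]}}

```text
t: 21.78
ee_pos: [444.7, -253.1, 24.8]
orientation: [-0.109, -3.137, -0.003]
ft_force: [-0.1, 0.0, 0.8]
width: 43.0
```

Emit:
{"name": "move_arm", "arguments": {"deltas": [[170,0,0,0,0],[220,0,0,0,0],[230,0,0,0,0],[230,0,0,0,0],[230,0,0,0,0]]}}

```text
t: 22.2
ee_pos: [446.2, -254.0, 27.4]
orientation: [0.11, 3.139, -0.0]
ft_force: [-0.6, 0.3, -1.6]
width: 24.0
```

Emit:
{"name": "move_arm", "arguments": {"deltas": [[230,0,0,0,0],[230,0,0,-0.005,0],[230,0,0,-0.01,0],[230,0,0,-0.02,0],[230,0,0,-0.03,0]]}}

```text
t: 22.62
ee_pos: [445.8, -253.7, 57.9]
orientation: [-0.11, -3.139, -0.0]
ft_force: [-0.1, 0.8, -2.0]
width: 23.4
```

```bash
python3 - <<'E'
from ov import *
o=get_obs();print(o['ee_pos'],o['ft_force'],o['moment'],o['width'])
a=d(86);mv(433+49.75*np.cos(a),296+49.75*np.sin(a),140,a)
crop('scene',get_image('scene'),300,170,110,120,5,'b18.png')
E
```

```text
[ 445.78977693 -253.69211405   57.93214231] [-0.06400983  0.77218869 -1.9874099 ] [ 0.07963233 -0.00911498  0.01669061] 23.44268577462556
delta [ 0.0512  0.5972 -0.0819] roll -0.0 q6 -2.042 jawyaw 1.501 dist 0.605 w 23.4 t 22.62
```

View pics/b18.png

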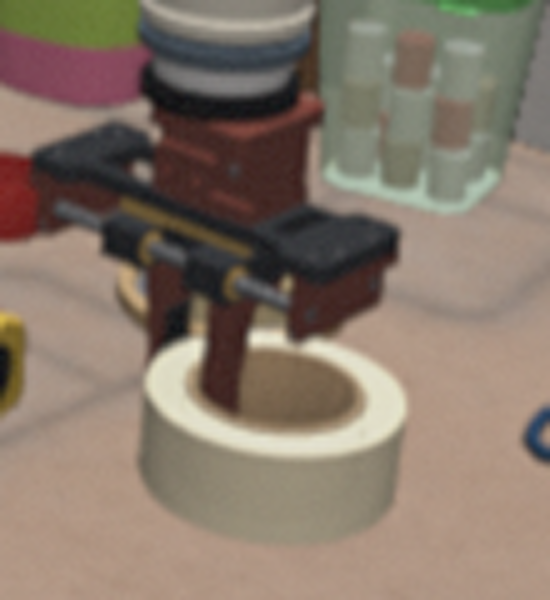

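Emit:
{"name": "move_arm", "arguments": {"deltas": [[230,0,0,-0.02,0],[230,0,0,-0.05,0],[230,0,0,-0.08,0],[230,0.001,0.015,-0.09,0],[230,0.003,0.04,-0.09,0]]}}

```text
t: 23.08
ee_pos: [448.3, -215.9, 151.0]
orientation: [0.113, 3.132, -0.006]
ft_force: [0.6, 0.1, -0.7]
width: 23.3
```

Emit:
{"name": "move_arm", "arguments": {"deltas": [[230,0.003,0.04,0,0],[230,0.007,0.08,0,0],[230,0.01,0.12,0,0],[230,0.014,0.16,0,0],[230,0.017,0.2,0,0]]}}

```text
t: 23.5
ee_pos: [442.4, -11.3, 147.9]
orientation: [0.11, 3.138, 0.0]
ft_force: [0.8, 0.3, -2.3]
width: 23.4
```

Emit:
{"name": "move_arm", "arguments": {"deltas": [[230,0.003,0.04,0,0],[230,0.007,0.08,0,0],[230,0.01,0.12,0,0],[230,0.014,0.16,0,0],[230,0.017,0.2,0,0]]}}

```text
t: 23.92
ee_pos: [439.4, 189.8, 147.9]
orientation: [0.109, 3.139, 0.001]
ft_force: [0.8, -1.0, -1.8]
width: 23.4
```

```bash
python3 - <<'E'
from ov import *
o=get_obs();print(o['ee_pos'],o['ft_force'],o['width'])
a=d(86);mv(433+49.75*np.cos(a),296+49.75*np.sin(a),140,a)
E
```

```text
[439.35841729 189.77501623 147.94574392] [ 0.81496157 -1.02908327 -1.79055363] 23.430242343196564
delta [0.0137 0.1553 0.008 ] roll 0.0 q6 -1.118 jawyaw 1.501 dist 0.156 w 23.4 t 23.92
```

Emit:
{"name": "move_arm", "arguments": {"deltas": [[230,0.003,0.04,0,0],[230,0.007,0.08,0,0],[230,0.01,0.12,0,0],[230,0.0137,0.155,0,0],[230,0.0137,0.155,0.03,0]]}}

```text
t: 24.33
ee_pos: [440.9, 352.1, 122.6]
orientation: [0.103, 3.129, 0.017]
ft_force: [1.8, -0.0, -1.5]
width: 23.7
```

Emit:
{"name": "move_arm", "arguments": {"deltas": [[230,0,0,0.03,0],[230,0,0,0.03,0],[230,0,0,0.03,0]]}}

```text
t: 24.58
ee_pos: [435.8, 342.5, 86.5]
orientation: [-0.109, -3.137, 0.003]
ft_force: [-0.2, 0.2, -1.8]
width: 23.5
```

```bash
python3 - <<'E'
from ov import *
o=get_obs();print(o['ee_pos'],o['ft_force'],o['width'])
a=d(86);mv(433+49.75*np.cos(a),296+49.75*np.sin(a),35,a)
x,y,z=o['ee_pos'];cx,cy=x-49.75*np.cos(a),y-49.75*np.sin(a)
ex=[(circ(cx,cy,z+23,61.5),B),(circ(cx,cy,z-27,61.5),B)]
crop('scene',get_image('scene'),150,130,110,110,6,'b19.png',tr+ex)
E
```

```text
[435.80772677 342.54019515  86.48483747] [-0.20720578  0.20877779 -1.84159559] 23.519223527629766
delta [-0.0006  0.0032  0.0515] roll 0.0 q6 -0.857 jawyaw 1.501 dist 0.052 w 23.5 t 24.58
```

View pics/b19.png

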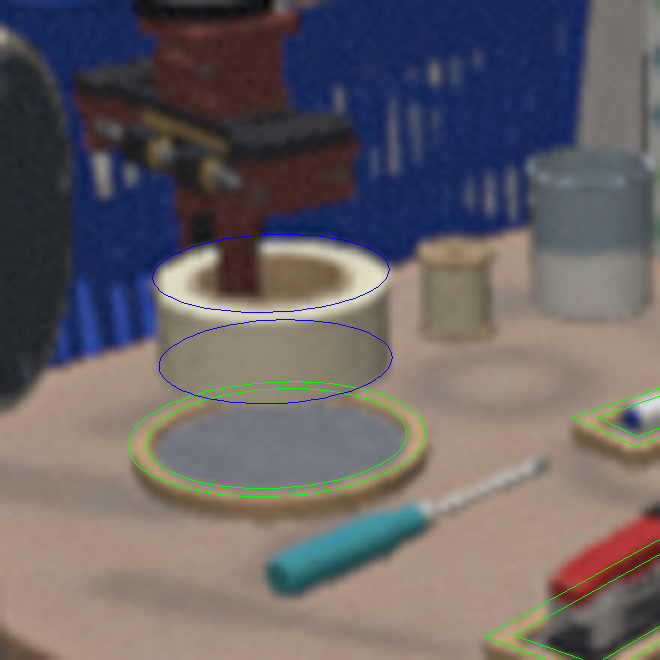

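Emit:
{"name": "move_arm", "arguments": {"deltas": [[230,0,0.0025,0.01,0],[230,0,0.0025,0.03,0],[230,0,0.0025,0.044,0],[230,0,0.0025,0.044,0],[230,0,0.0025,0.044,0]]}}

```text
t: 25.05
ee_pos: [437.5, 345.7, 43.7]
orientation: [0.111, 3.139, 0.0]
ft_force: [-0.1, -0.6, -1.5]
width: 23.6
```

```bash
python3 - <<'E'
from ov import *
o=get_obs();print(o['ee_pos'],o['ft_force'],o['width'])
a=d(86);mv(433+49.75*np.cos(a),296+49.75*np.sin(a),35,a)
crop('scene',get_image('scene'),150,140,100,100,6,'b20.png')
E
```

```text
[437.52964867 345.69819347  43.68332648] [-0.05500867 -0.63818703 -1.48433106] 23.553274676883664
delta [ 0.0011 -0.0001  0.0087] roll -0.001 q6 -0.853 jawyaw 1.5 dist 0.009 w 23.6 t 25.05
```

View pics/b20.png

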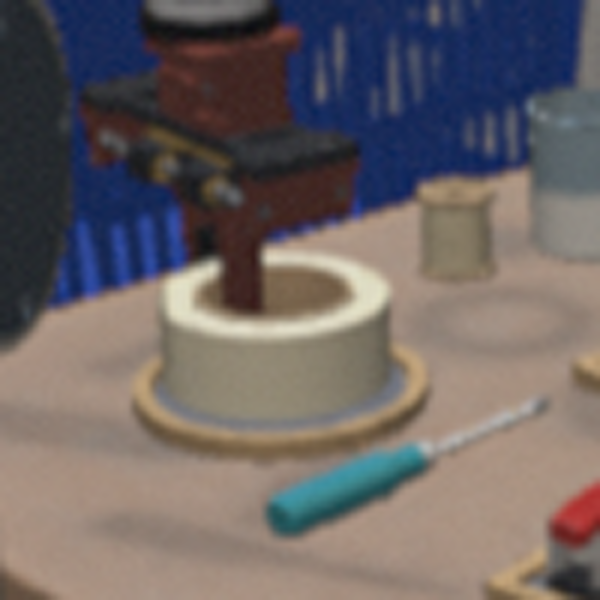

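Emit:
{"name": "move_arm", "arguments": {"deltas": [[230,0,-0.0015,0.004,0],[230,0,-0.0015,0.007,0],[230,0,-0.0015,0.009,0],[230,0,-0.0015,0.009,0]]}}

```text
t: 25.43
ee_pos: [437.5, 344.5, 35.3]
orientation: [0.109, 3.139, 0.001]
ft_force: [-1.1, -2.3, 9.0]
width: 23.3
```

Emit:
{"name": "move_arm", "arguments": {"deltas": [[230,0,0,0.0005,0],[230,0,0,0.001,0]]}}

```text
t: 25.6
ee_pos: [437.6, 344.6, 35.1]
orientation: [0.109, 3.139, 0.001]
ft_force: [-4.6, -4.5, 24.3]
width: 23.5
```

Emit:
{"name": "move_arm", "arguments": {"deltas": [[190,0,0,-0.001,0],[140,0,0,-0.001,0],[130,0,0,-0.001,0],[130,0,0,-0.001,0],[130,0,0,-0.015,0]]}}

```text
t: 26.02
ee_pos: [435.7, 343.3, 46.3]
orientation: [-0.11, -3.137, 0.004]
ft_force: [0.2, -0.7, 0.2]
width: 42.2
```

Emit:
{"name": "move_arm", "arguments": {"deltas": [[130,0,0,-0.03,0],[130,0,0,-0.06,0],[130,0,0,-0.1,0],[130,0,0.01,-0.14,0],[130,0,0.04,-0.16,0]]}}

```text
t: 26.43
ee_pos: [440.6, 382.9, 212.4]
orientation: [0.113, 3.137, 0.002]
ft_force: [0.7, 0.0, -0.7]
width: 43.0
```

Emit:
{"name": "move_arm", "arguments": {"deltas": [[130,0.03,0.03,0,0],[130,0.06,0.06,0,0],[130,0.09,0.09,0,0],[130,0.12,0.12,0,0],[130,0.12,0.14,0,0]]}}

```text
t: 26.85
ee_pos: [325.4, 534.1, 207.9]
orientation: [-0.105, -3.138, 0.001]
ft_force: [-0.2, -0.0, 0.5]
width: 43.5
```

```bash
python3 - <<'E'
from ov import *
o=get_obs();print(o['ee_pos'],o['ft_force'],o['t'])
crop('top',get_image('top'),110,90,240,180,3.3,'z1.png',tr)
crop('scene',get_image('scene'),150,150,250,150,3.2,'z2.png')
for n in['wide_roll','narrow_roll','stapler','marker','red_tin','tape_measure']:
  for c in('top','scene'):
    print(n,c,[([round(float(v)) for v in r['location']],round(float(r['conf']),2)) for r in place_of(c,n)])
E
```

```text
[325.37350925 534.13692174 207.89749728] [-0.19442084 -0.02841815  0.52610453] 26.85
wide_roll top [([435, 290, 9], 0.82), ([295, -185, -4], 0.67), ([316, -418, 0], 0.64)]
wide_roll scene [([312, -414, 0], 0.91), ([295, -189, -2], 0.64), ([433, 299, 10], 0.55), ([445, 16, 2], 0.31)]
narrow_roll top [([443, 18, 6], 0.74), ([636, -149, 8], 0.66)]
narrow_roll scene [([642, -146, 11], 0.94), ([627, 21, 0], 0.75)]
stapler top [([443, 18, 7], 0.69), ([431, 291, 2], 0.41)]
stapler scene [([444, 21, 11], 0.56)]
marker top [([645, 171, 5], 0.71)]
marker scene [([644, 171, 9], 0.53)]
red_tin top [([626, 15, -3], 0.86)]
red_tin scene [([624, 22, -2], 0.5)]
tape_measure top [([423, -128, -2], 0.68)]
tape_measure scene [([421, -126, 3], 0.57), ([642, -147, 13], 0.35)]
```

View pics/z1.png

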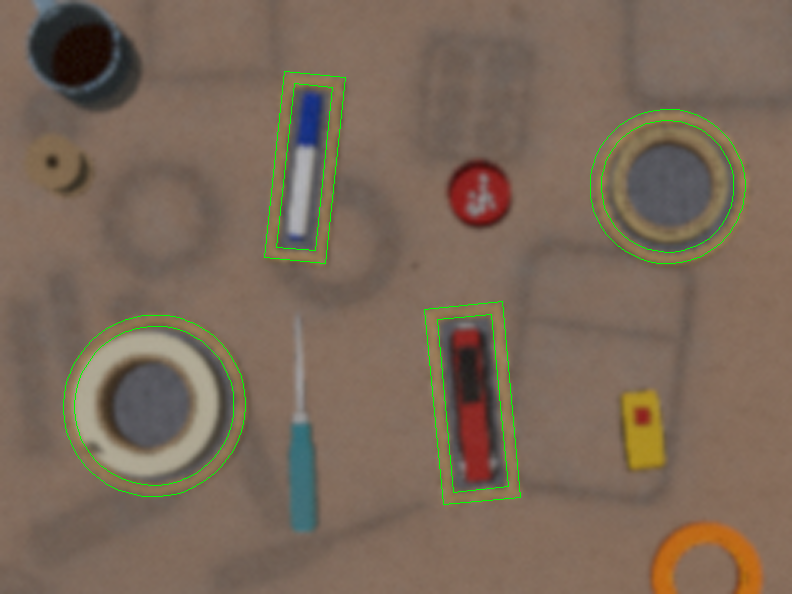

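View pics/z2.png

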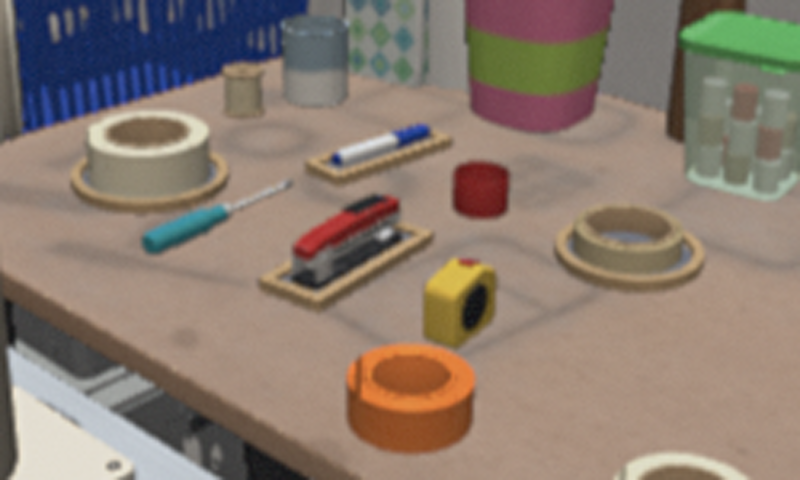

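In both views all four things lie inside their trays, at z1 pixels (152,405), (300,165), (668,185) and (470,403), and the tin and the tape measure haven't moved. Handing in.

```bash
python3 -c "
from workcell import *
print(close_job())"
```

```text
the job is handed in; nothing more can be done
None
```

I took the stack apart in the order stapler, marker, narrow roll, wide roll, and put each one in its tray. I handed the job in at about 27.5 s; no verdict is reported.

**Placement:** The last top and scene pictures show all four inside their rims, with the rolls flat and the stapler on its foot. Each placing ended in contact at the expected felt height. Peak push at set-down was about 24 N, all along the wrist.

**Other checks:** The red tin and tape measure are where they started, within what the cameras can tell. The gripper was open and well clear at hand-in.

**Disagreements:**
- The detectors gave a few wrong labels, such as "narrow_roll" at the stapler tray, which the pictures contradict.
- The scene camera's overlays sat about 1 px (roughly 3 mm) off those of the top camera, so I relied on the top view and on relative offsets.
- The two cameras put the wide roll's centre at y = 290 and y = 299, while the arm's own position puts it near 295, against about 296 for the tray.

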